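# Fit a spare roller to the tote roller stand

## Robot

A 7-joint arm with a two-finger parallel gripper is mounted at the origin on the work surface. World frame = base frame: x ahead of the robot, y to its left, z up, the work surface at z = 0. Lengths are in mm, angles in rad, forces in N, time in s.
With the tool pointing down it reaches from about 350 to 900 mm from the base axis. Payload 19.9 kg.
Tool frame: the origin (TCP) lies between the finger pads; the fingertips stand arm.tcp_to_tips ahead of it and the grasp point (between the pads) lies 8 mm behind it (arm.tcp_to_tips is the distance from the TCP to the fingertips, in mm); z points along the fingers, y is the direction in which the jaws open and shut (so a half turn about z gives the same grasp; the last joint's range is limited). The gripper opens to 85 mm and grips with 20 to 120 N. Pads are 22 mm wide; open, the fingers measure 114 mm over their backs; the gripper's body (76 mm by 85 mm) begins 54 mm behind the grasp point. The pads swing forward as they close: fully open they stand 13 mm farther back than shut.
Start: joints at [-1.196, 0.417, -0.01, 1.614, 0.005, 1.111, -0.053], TCP at [253.01, 571.479, 242.26] pointing down, gripper open.
Joint ranges: [-2.81, 2.81], [-0.39, 2.02], [-1.27, 1.25], [0.06, 2.57], [-1.19, 4.33], [0.19, 2], [-2.82, 2.82]. Speed limits (rad/s): [1.89, 1.89, 2.39, 2.39, 3.01, 3.01, 3.01].

## Interface

Orientations are given as a rotation vector (axis times angle).
In Python, from cell import status, get_image, arm gives the robot as it stands.
- The arm moves only by the shell command python3 -m jog 'ROWS' [FORCE]. ROWS is JSON, a list of rows, each an object with "rotation": the turn, a rotation vector about the tool's x, y, z in rad, a list of three; "delta_pos": the shift along the tool's x, y, z in m, a list of three; "claw": the closure in counts, from 0 (fully open) to 255 (shut). A call has 1 to 12 rows; each row is the pose to reach, as a shift and turn from the pose commanded when the call began, along the tool's axes at that moment; what a row does not reach only later rows make up. A row lasts 1/8 s, in which the tool goes at most 62.5 mm and 10.7 degrees, less where a joint would pass 70% of its speed; a pose out of reach is approached as far as the arm can. A call with a gripper value outside its range is refused whole. The fingers move at their own pace and stop on an object; FORCE is the grip in N (left out, the last holds). Time passes only in rows, so rows that repeat a pose let the fingers close. It gives the time, the measured TCP pose, the force and the opening at its end, in the units of the state.
- status.sense(): the state, without advancing time (a new reading comes with each control period).
- get_image(name): name is "side" or "top" or "wrist"; returns a dict with "img" (400x640x3 uint8, red, green, blue), "range_z" (400x640 float32, mm along the optical axis (not along the pixel's ray), 0 where there is no reading), "camera_matrix" (3x3 intrinsics, pixels), "world_from_camera" (4x4, takes a point from camera to world coordinates). Camera axes: x right, y down, z forward; pixel columns grow to the right and rows downward; lengths in mm; the calibration is good to about 2 mm. A picture is of the moment at which its call begins.
- arm.hand_in(): hands the job in, once; it reports no verdict.
The state is a dict: "time_s": time; "q": joint angles; "joint_vel": joint speeds; "joint_efforts": joint torques, N m; "tool_pos": TCP position; "tool_rot": TCP orientation; "force": force on the tool from outside, world axes, zero at the start; "torque": the same for the moment, N m; "finger_gap": opening from 0.0 (shut) to 1.0 (fully open).
Only numpy, scipy, OpenCV 4.12 (cv2) and the standard library are available. Lean on these libraries where they do the work, as an engineer would, in place of code of your own. Each camera call takes 0.05 s, during which the arm holds its last target.

## Task

Get the roller stand ready for use: slide the loose bracket in until its red pointer is over the yellow stripe, then turn the orange clamp knob clockwise until it is fully tight. Then take the spare roller from its rest and lower it (do not let it fall) between the two plates until both ends of its axle sit at the bottom of their slots, and let go. Leave everything else on the bench where it stands.

Things in the scene. Friction and masses are not known exactly. Their poses are not given: they have to be found in the camera images.
- stand: fixed green roller stand with a rail along its y axis. Origin on the bench; z up; +x away from the robot at yaw 0. Base 12 mm thick spans x -115..115, y -135..180 mm. A fixed upright plate stands at the -y end (inner face y = -110), an equal one on the dark sliding bracket at the +y side. Yellow stripe 12 mm wide (in y) across the base at y = 20, near both long edges (x = +-81..115).
- slot_fixed (a point): bottom of the open slot in the fixed plate (stand x = -50, y = -114, z = 100 mm). Both plates: 8 mm thick in y, x -85..-15; slot 15 mm wide in x, flat bottom at z = 100, straight to z = 130, then flaring to about 39 mm wide at the top, z = 153. Axes as the stand's
- slot_moving (a point): bottom of the same slot in the sliding bracket's plate, mid-thickness (stand x = -50, y = 14 + bracket position, z = 100 mm)
- guide_bar (a point): free end of a fixed green overhead bar, 14 mm thick, at stand x = 45, y = 12, z = 195 mm. It runs along y to y = 165, then towards -x to a post at x = -100, y = 165. It bars the way straight down onto the clamp knob, which is reached by a tool leaning along the knob's own axis (body of the tool leaning to the stand's +x, away from the robot)
- bracket (a joint): position of the sliding bracket along the stand's y, m, -0.03 to 0.09. 0 = red pointer centred on the yellow stripe, gap between plates 120 mm; positive = gap wider. Starts at 0.045 or more. Slides with about 2 N (+ 8 N per m/s) when unclamped, holds 25 N or more when tight. Dark foot x -85..35, z 13..55, y 11..61 mm of the stand at 0. May be moved by its foot or by the knob
- knob (a joint): clamp knob's angle in rad, 0 = fully tight (hard stop), 1.4 = fully loose; turning clockwise, seen looking down on the knob's outer end, lowers it. Bites on the rail from about 0.4 downward; 0.2 to 0.4 N m to turn; stays where it is left. Starts at 0.75 to 1.3
- pointer (a point): tip of the red pointer on the sliding bracket, 4 mm wide, 18.5 mm above the bench, at stand x = -109, y = 20 mm + bracket position (a like one points to x = +109)
- knob_grip (a point): middle of the knob's orange bar grip, on the turning axis: bar 64 mm along x, 16 mm thick in y, 26 mm deep in z; 45 mm above the sloping face it stands on. z = turning axis, outward, leaning 40 deg from vertical to the stand's +x. Frame turns with the knob: bar 0.65 rad clockwise of the lean plane at angle 0, in it at 0.65. At stand x = 69, y = 38 + bracket position, z = 94.5 mm
- seat_mid (a point): point of the stand midway between the two plates when the bracket is at 0, at the height of the axle's centreline when it sits on both slot bottoms (stand x = -50, y = -50, z = 105 mm); axes as the stand's
- rest: fixed plywood rest that holds the spare roller: foot 70 x 160 x 10 mm, two end plates 50 mm wide at y = +-67 mm with shallow V notches under the axle; origin on the bench under its middle, y along the roller
- roller: spare conveyor roller, about 0.3 to 0.55 kg: grey barrel 42 mm diameter, 106 mm long, on a steel axle 10 mm diameter, 160 mm long overall. Origin at its middle, y along the axle. It starts in the rest with its centreline about 60 mm above the bench, barrel clear on all sides.
- axle_a (a point): centre of the axle's end face at the roller's y = -80 mm
- axle_b (a point): centre of the axle's end face at y = +80 mm (the two ends are alike)
- amber_tub: amber food jar with a white cap, 68 mm across, 75 mm high, standing behind the rest; a bystander, not to be disturbed
- spray: white bottle with a blue cap, 56 mm across, 140 mm high, standing near the far edge of the bench; a bystander, not to be disturbed
- wrench: steel wrench, 180 mm, lying flat behind the stand; a bystander, not to be disturbed
- brush: brush, 200 mm, lying behind the rest; a bystander, not to be disturbed
- mug: steel mug, 76 mm across, 85 mm high; a bystander, not to be disturbed
There are look-alikes about, which are no part of the job. What is shaped like the roller but green is not meant.

How it is judged:
By the outcome, as a careful person would: the job done as asked, in the order asked, and still so for the second after the job is handed in, with the robot touching nothing.
It also fails if it takes over 64 s, if anything falls off the work surface, if the arm or the gripper's body presses on something with over 40 N, if the wrist force passes 120 N, or if a joint passes its speed limit or range.

## Working session

There is one attempt and no reset: what is moved stays moved. The work goes in short steps, Python scripts to look and compute and a shell command to move; the robot and the scene stay as the last step left them, time stands still between calls to the robot, and variables do not carry over. Pictures are saved under pics/ and viewed, and the job is handed in when it is done.

```bash
ls; mkdir -p pics; python3 - <<'E'
from cell import status,get_image,arm
import cv2,numpy as np
print(status.sense()); print(arm.tcp_to_tips)
for n in("side","top","wrist"):
    d=get_image(n); cv2.imwrite(f"pics/{n}0.png",d["img"][:,:,::-1]); np.savez(f"{n}0.npz",**d)
    print(n,d["camera_matrix"].tolist(),d["world_from_camera"].round(3).tolist())
E
```

```text
pics
{'time_s': 0.0, 'q': array([-1.19548474,  0.41797191, -0.01029014,  1.61414437,  0.00471029,
        1.11070569, -0.05301023]), 'joint_vel': array([-3.92612116e-04, -1.07944870e-03,  5.20972216e-04,  2.25182517e-08,
       -7.31500389e-04, -1.41225485e-03, -7.33971603e-05]), 'joint_efforts': array([-2.07886451e-04, -8.64462233e+01,  6.78668842e-01, -4.34887183e+01,
        1.90920179e-02,  7.54104025e-03,  1.60380739e-05]), 'tool_pos': array([252.91707239, 571.18851906, 241.67414502]), 'tool_rot': array([-6.49980912e-01, -3.07346857e+00,  1.88044669e-03]), 'force': array([-0.4316384 , -0.15605251, -1.08149452]), 'torque': array([-0.04609184,  0.04532602, -0.00041824]), 'finger_gap': 1.0035604738116284}
11.0
side [[488.69652947431825, 0.0, 322.69737614912964], [0.0, 488.69652947431825, 197.08553719271717], [0.0, 0.0, 1.0]] [[0.993, -0.063, 0.096, 408.72], [-0.115, -0.522, 0.845, -1108.515], [-0.003, -0.851, -0.526, 806.598], [0.0, 0.0, 0.0, 1.0]]
top [[465.3085432433615, 0.0, 319.3037087183308], [0.0, 465.3085432433615, 198.14536650236414], [0.0, 0.0, 1.0]] [[0.018, -0.99, 0.138, 373.441], [-1.0, -0.016, 0.012, -58.158], [-0.01, -0.138, -0.99, 1347.281], [0.0, 0.0, 0.0, 1.0]]
wrist [[336.84554423920446, 0.0, 317.59842439852235], [0.0, 336.84554423920446, 197.46588977419006], [0.0, 0.0, 1.0]] [[0.405, 0.874, 0.27, 185.066], [0.914, -0.387, -0.121, 602.233], [-0.001, 0.295, -0.955, 373.765], [0.0, 0.0, 0.0, 1.0]]
```

View pics/side0.png

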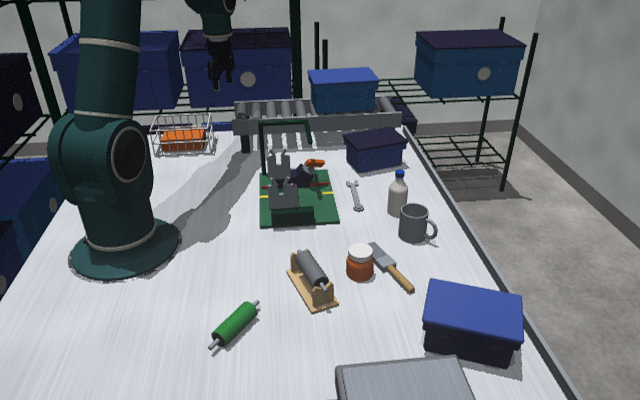

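View pics/top0.png

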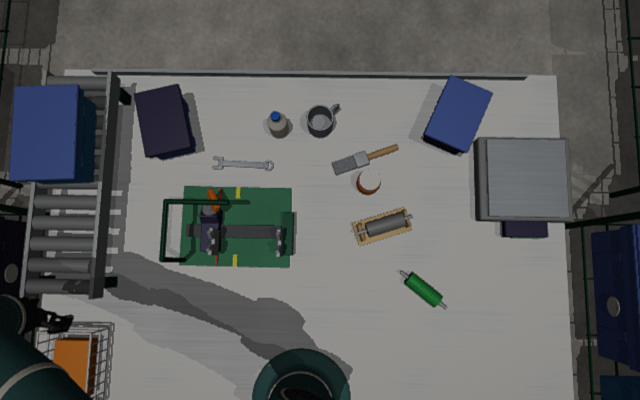

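View pics/wrist0.png

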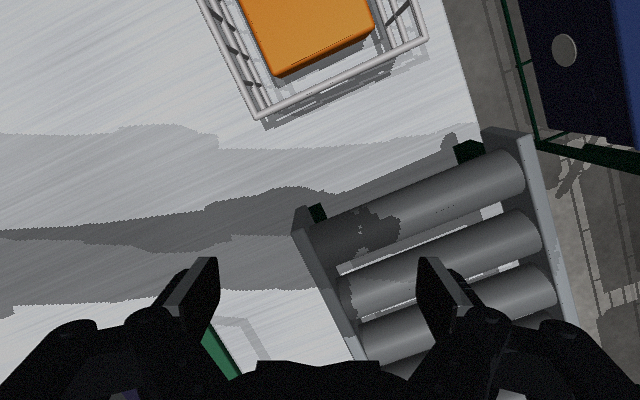

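The top view shows the stand at about (238,227), the orange knob near (213,200), the red pointer near (217,260), and the grey roller in its rest at (382,227). 

Candidates for the roller:
- the grey roller in the plywood rest, top (382,227), which matches the description
- the green one at (423,289), a look-alike
- the conveyor rollers at (65,200), not part of the job

Next I'll crop in close and measure.

```bash
cat > h.py <<'E'
import numpy as np,cv2
from scipy.spatial.transform import Rotation as R
def cloud(d):
    K=d["camera_matrix"];T=d["world_from_camera"];z=d["range_z"].astype(float)
    v,u=np.indices(z.shape)
    p=np.stack([(u-K[0,2])/K[0,0]*z,(v-K[1,2])/K[1,1]*z,z],-1)
    P=p@T[:3,:3].T+T[:3,3]; P[z==0]=np.nan
    return P
def proj(d,P):
    T=np.linalg.inv(d["world_from_camera"]);P=np.atleast_2d(P)
    c=P@T[:3,:3].T+T[:3,3];K=d["camera_matrix"]
    return np.stack([K[0,0]*c[:,0]/c[:,2]+K[0,2],K[1,1]*c[:,1]/c[:,2]+K[1,2]],-1)
E
python3 - <<'E'
from h import *
d=dict(np.load("top0.npz"));P=cloud(d);im=d["img"].astype(int)
r,g,b=im[...,0],im[...,1],im[...,2]
G=(g>1.5*r)&(g>1.2*b)
z=P[...,2]
v,u=np.indices(z.shape)
m=G&(z>3)&(z<22)&(u>150)&(u<310)&(v>170)&(v<280)
pts=P[m][:,:2].astype(np.float32); print(m.sum(),np.median(z[m]))
print(cv2.minAreaRect(pts),pts.min(0),pts.max(0))
m2=(u>345)&(u<420)&(v>200)&(v<255)&(z>72)&(z<90)
q=P[m2];print("barrel",m2.sum(),q[:,2].max(),cv2.minAreaRect(q[:,:2].astype(np.float32)))
m3=(u>345)&(u<420)&(v>200)&(v<255)&(z>5)&(z<15)
print("foot",m3.sum(),cv2.minAreaRect(P[m3][:,:2].astype(np.float32)))
print("bench z",np.nanmedian(z[300:330,450:550]))
I=d["img"][:,:,::-1]
cv2.imwrite("pics/c1.png",cv2.resize(I[175:280,150:305],None,fx=5,fy=5,interpolation=cv2.INTER_CUBIC))
cv2.imwrite("pics/c2.png",cv2.resize(I[140:320,330:460],None,fx=4,fy=3.3,interpolation=cv2.INTER_CUBIC))
s=dict(np.load("side0.npz"));cv2.imwrite("pics/c3.png",cv2.resize(s["img"][110:240,240:380][:,:,::-1],None,fx=4.5,fy=4.5,interpolation=cv2.INTER_CUBIC))
E
```

```text
5387 11.283878969594525
((474.97113037109375, 198.74948120117188), (313.1408996582031, 226.58546447753906), 89.7117691040039) [361.32455   41.950977] [588.9896  355.25003]
barrel 481 88.77342095679114 ((482.4439392089844, -229.43746948242188), (37.59782028198242, 139.14920043945312), 16.9288272857666)
foot 616 ((477.70458984375, -224.24795532226562), (206.40806579589844, 149.71975708007812), 89.58731842041016)
bench z 0.4674757327579755
```

View pics/c1.png

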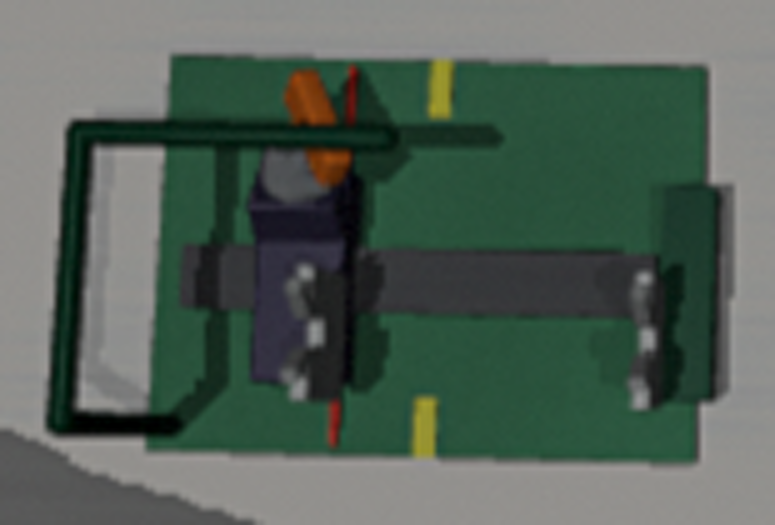

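View pics/c2.png

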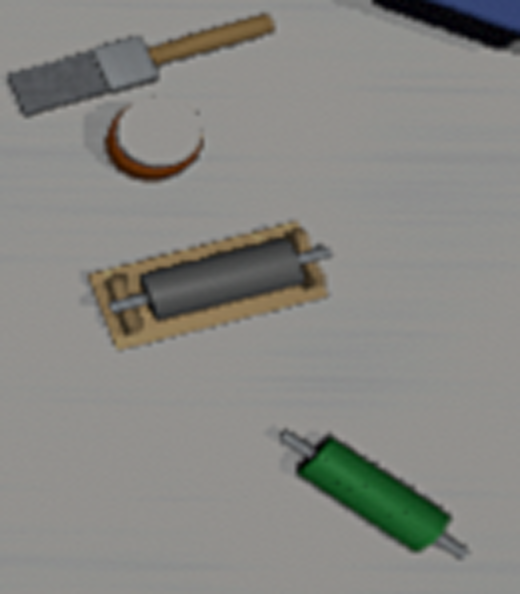

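View pics/c3.png

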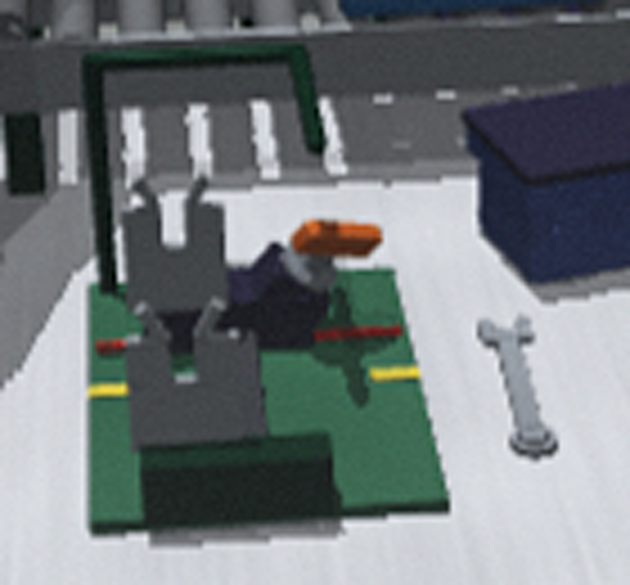

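```bash
cat > fit1.py <<'E'
from h import *
from scipy.optimize import least_squares
t=dict(np.load("top0.npz"));s=dict(np.load("side0.npz"))
def ct(x,y): return ((x+.5)/5-.5+150,(y+.5)/5-.5+175)
def cs(x,y): return ((x+.5)/4.5-.5+240,(y+.5)/4.5-.5+110)
obs=[ # model pt (stand), cam, pix
((115,180,12),t,ct(172,57)),((115,-135,12),t,ct(708,66)),((-115,-135,12),t,ct(697,462)),((-115,180,12),t,ct(148,450)),
((98,20,12),t,ct(441,90)),((-98,20,12),t,ct(425,427)),
((-115,-135,12),s,cs(92,523)),((115,-135,12),s,cs(447,503)),((115,180,12),s,cs(393,270)),((-115,180,12),s,cs(90,287)),
((-115,20,12),s,cs(89,390)),((115,20,12),s,cs(418,373)),
]
def W(p,M):
    x,y,a=p[:3];M=np.atleast_2d(M).astype(float);c,sn=np.cos(a),np.sin(a)
    return np.stack([x+c*M[:,0]-sn*M[:,1],y+sn*M[:,0]+c*M[:,1],M[:,2]],-1)
def f(p): return np.concatenate([proj(d,W(p,m))[0]-np.array(q) for m,d,q in obs])
r=least_squares(f,[475,180,0]);
print("stand",r.x,"res",r.fun.reshape(-1,2).round(1).tolist())
S=r.x
o2=[((-109,20,18.5),t,ct(335,440)),((109,20,18.5),t,ct(352,72)),((-109,20,18.5),s,cs(98,348)),((109,20,18.5),s,cs(402,330))]
f2=lambda b:np.concatenate([proj(d,W(S,np.array(m)+[0,b[0],0]))[0]-np.array(q) for m,d,q in o2])
r2=least_squares(f2,[50]);print("bracket",r2.x,r2.fun.reshape(-1,2).round(1).tolist())
b=r2.x[0]
# knob
c40,s40=np.cos(np.radians(40)),np.sin(np.radians(40))
def knobend(k,sgn,b):
    ax=np.array([s40,0,c40]);ux=np.array([c40,0,-s40]);uy=np.array([0,1,0])
    a=k-0.65 # ccw positive about ax
    return np.array([69,38+b,94.5])+ax*13+sgn*32*(ux*np.cos(a)+uy*np.sin(a))
for k in(.7,.8,.9,1.,1.1,1.2,1.3):
    e=[proj(t,W(S,knobend(k,sg,b)))[0] for sg in(1,-1)]
    print(k,[((x-150+.5)*5,(y-175+.5)*5) for x,y in e],[((x-240+.5)*4.5,(y-110+.5)*4.5) for x,y in [proj(s,W(S,knobend(k,sg,b)))[0] for sg in(1,-1)]])
# plates
for yy in(-110,10+b): print("plate",[((x-150+.5)*5,(y-175+.5)*5) for x,y in proj(t,W(S,[[-85,yy,153],[-15,yy,153]]))],[((x-240+.5)*4.5,(y-110+.5)*4.5) for x,y in proj(s,W(S,[[-85,yy,153],[-15,yy,153]]))])
# roller
P=cloud(t);z=P[...,2];v,u=np.indices(z.shape)
def cc(x,y): return ((x+.5)/4-.5+330,(y+.5)/3.3-.5+140)
T=t["world_from_camera"];K=t["camera_matrix"]
def ray(q,zz):
    dd=T[:3,:3]@np.array([(q[0]-K[0,2])/K[0,0],(q[1]-K[1,2])/K[1,1],1]);return T[:3,3]+dd*(zz-T[2,3])/dd[2]
a,bq=ray(cc(328,253),60),ray(cc(110,304),60)
print("axle",a,bq,np.linalg.norm(a-bq),(a+bq)/2,np.arctan2(*(bq-a)[[0,1]]))
E
python3 fit1.py
```

```text
stand [ 4.73972808e+02  1.74163717e+02 -4.58428338e-03] res [[-0.1, -0.5], [0.6, -0.1], [0.3, 0.6], [-0.3, 0.5], [0.6, -0.2], [0.6, 0.4], [-0.7, -0.5], [0.9, -1.3], [0.0, -1.3], [-0.3, -1.3], [-0.0, 0.5], [0.5, -0.1]]
bracket [51.35953156] [[-0.1, 1.2], [0.5, -1.1], [-0.3, -0.4], [0.2, -0.4]]
0.7 [(np.float64(292.57065626760766), np.float64(60.15254218693826)), (np.float64(274.3956815046198), np.float64(138.68741422439314))] [(np.float64(390.14545543529994), np.float64(235.61019535901514)), (np.float64(320.72510933985296), np.float64(188.96344077663116))]
0.8 [(np.float64(286.70156641098686), np.float64(60.41113471557537)), (np.float64(280.49123724497946), np.float64(138.4064809486918))] [(np.float64(389.2818091280709), np.float64(233.3015258031502)), (np.float64(321.4913924617564), np.float64(191.245135332331))]
0.9 [(np.float64(280.7997039975322), np.float64(61.045333548930074)), (np.float64(286.61589159499727), np.float64(137.72133656350078))] [(np.float64(388.09010983203586), np.float64(230.79495928860536)), (np.float64(322.60691524981246), np.float64(193.74936913771018))]
1.0 [(
[... 1063 characters left out ...]
np.float64(631.6665335731377), np.float64(407.8062767685276)), (np.float64(636.4706073608763), np.float64(270.63609847383646))] [(np.float64(122.6088757359492), np.float64(303.7441881346687)), (np.float64(238.03341949681788), np.float64(297.2478978136974))]
plate [(np.float64(296.7366580499524), np.float64(400.27186505547746)), (np.float64(304.223313578959), np.float64(263.4112874595461))] [(np.float64(119.23920296943899), np.float64(179.5009779323771)), (np.float64(223.41018322232836), np.float64(174.17838383668564))]
axle [ 505.63994717 -299.35367225   60.        ] [ 460.20526782 -148.65379869   60.        ] 157.40000628176517 [ 482.92260749 -224.00373547   60.        ] -0.2928242670392801
```

```bash
python3 - <<'E'
from h import *
S=(473.97,174.16,-.0046)
for n,(u0,u1,v0,v1) in {"top":(190,235,180,225),"side":(295,330,150,175)}.items():
    d=dict(np.load(n+"0.npz"));P=cloud(d);im=d["img"].astype(int)
    m=(im[...,0]>1.8*im[...,1])&(im[...,0]>2*im[...,2])&(im[...,1]>1.35*im[...,2])
    v,u=np.indices(m.shape);m&=(u>u0)&(u<u1)&(v>v0)&(v<v1)
    q=P[m]-[S[0],S[1],0]
    c,s=np.cos(-S[2]),np.sin(-S[2]);q[:,:2]=q[:,:2]@np.array([[c,-s],[s,c]]).T
    print(n,m.sum(),np.nanpercentile(q,[2,50,98],axis=0).round(1).tolist(),"px",np.percentile(u[m],[0,50,100]),np.percentile(v[m],[0,50,100]))
    if n=="top":
        for i in np.argsort(v[m]*1000+u[m])[::6]: print(u[m][i],v[m][i],q[i].round(0))
    I=d["img"][v0:v1,u0:u1,::-1];cv2.imwrite(f"pics/k_{n}.png",cv2.resize(I,None,fx=13,fy=13,interpolation=cv2.INTER_NEAREST))
E
```

```text
top 137 [[34.4, 38.7, 13.3], [71.1, 71.6, 101.1], [99.2, 89.3, 197.1]] px [207. 213. 221.] [188. 197. 211.]
220 188 [109.  73.  17.]
212 190 [90. 76. 97.]
211 191 [87. 78. 99.]
211 192 [85. 79. 97.]
208 193 [82. 87. 95.]
214 193 [82. 70. 99.]
211 194 [ 79.  77. 102.]
207 195 [77. 91. 89.]
213 195 [ 76.  72. 102.]
210 196 [ 73.  80. 101.]
219 196 [86. 75. 14.]
213 197 [ 70.  71. 103.]
209 198 [69. 84. 93.]
215 198 [ 68.  65. 104.]
212 199 [ 64.  72. 109.]
220 199 [76. 70. 21.]
217 205 [ 38.  37. 197.]
215 206 [ 44.  60. 119.]
213 207 [ 42.  68. 109.]
219 207 [ 43.  52. 110.]
218 208 [ 40.  54. 112.]
217 209 [ 38.  58. 103.]
217 210 [ 35.  58. 104.]
side 81 [[34.6, 49.4, 84.5], [60.1, 62.2, 100.3], [89.4, 81.0, 113.5]] px [305. 314. 323.] [159. 162. 165.]
```

View pics/k_top.png

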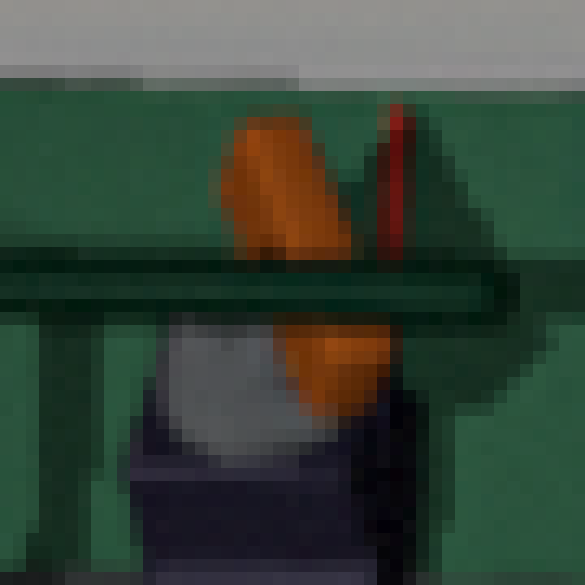

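```bash
python3 - <<'E'
from h import *
S=(473.97,174.16,-.0046)
d=dict(np.load("top0.npz"));P=cloud(d)
q=P-[S[0],S[1],0]
np.set_printoptions(linewidth=250)
print("cols",list(range(196,226,2)))
for v in range(184,256,3):
    print(v,' '.join("%4.0f/%3.0f/%3.0f"%tuple(q[v,u]) for u in range(196,226,2)))
E
```

```text
cols [196, 198, 200, 202, 204, 206, 208, 210, 212, 214, 216, 218, 220, 222, 224]
184  122/147/  3  123/142/ -1  123/137/ -2  123/130/  1  123/124/ -1  124/119/ -4  124/113/ -3  124/107/ -2  123/101/  0  123/ 94/  2  123/ 88/  1  124/ 84/ -3  123/ 76/  3  124/ 72/ -3  125/ 66/ -4
187  112/145/  8  112/138/ 11  112/132/ 11  112/126/ 14  113/122/  8  112/114/ 16  113/110/  7  113/103/ 11  112/ 97/ 15  113/ 92/ 11  114/ 87/  5  113/ 79/ 13  113/ 73/ 14  113/ 68/ 11  113/ 62/ 14
190  103/144/ 10  102/136/ 17  103/132/ 12  104/127/  9  103/120/ 13  104/115/ 11   91/ 88/ 91   91/ 81/ 96   91/ 76/ 97  104/ 92/  9  104/ 85/ 13  104/ 79/ 12  102/ 70/ 26  104/ 67/ 16  104/ 62/ 11
193   95/144/  8   94/136/ 15   95/132/ 10   94/125/ 14   94/119/ 15   95/115/  7   83/ 87/ 95   82/ 81/ 98   82/ 75/ 99   82/ 69/ 99   95/ 85/ 10   95/ 79/ 11   94/ 71/ 19   96/ 68/  9   95/ 61/ 12
196   86/143/ 11   86/137/ 10   86/131/ 10   86/126/  8   86/119/ 12   86/113/ 13   75/ 88/ 88   74/ 79/101   74/ 74/102   74/ 68/103   86/ 84/ 12   86/ 77/ 18   85/ 70/ 22   86/ 66/ 14   87/ 61/ 11
199   77/142/ 11   77/13
[... 3056 characters left out ...]
 -54/ 83/ 58  -56/ 67/102  -56/ 62/103  -55/ 61/ 83  -54/ 61/ 58  -53/ 63/ 24  -52/ 61/ 10  -52/ 53/ 17
247  -62/133/ 17  -62/128/ 14  -63/112/ 53  -63/106/ 57  -63/101/ 52  -63/ 95/ 54  -65/ 67/146  -65/ 63/141  -64/ 63/120  -64/ 63/ 96  -63/ 61/ 79  -62/ 63/ 48  -61/ 65/ 17  -61/ 59/ 15  -61/ 54/ 13
250  -71/135/ 10  -70/129/  9  -71/112/ 52  -71/105/ 56  -71/100/ 55  -73/ 70/150  -73/ 65/152  -73/ 65/130  -72/ 63/118  -72/ 63/ 94  -71/ 63/ 73  -70/ 62/ 51  -70/ 63/ 22  -69/ 59/ 13  -69/ 53/ 14
253  -79/132/ 17  -79/128/ 12  -79/122/ 11  -79/117/  8  -79/111/ 12  -79/105/ 10  -80/ 70/130  -80/ 64/131  -80/ 62/118  -80/ 62/ 98  -79/ 62/ 75  -78/ 71/ 10  -78/ 65/ 11  -78/ 59/ 11  -78/ 53/ 12
```

View pics/k_side.png

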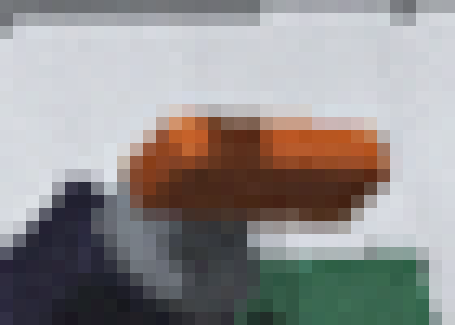

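```bash
cat >> h.py <<'E'
S=(473.97,174.16,-.0046)
Rs=R.from_euler('z',S[2]).as_matrix()
def st2w(p): return Rs@np.array(p,float)+[S[0],S[1],0]
def w2st(p): return (np.array(p,float)-[S[0],S[1],0])@Rs
c40,s40=np.cos(np.radians(40)),np.sin(np.radians(40))
AX=np.array([s40,0,c40]);UX=np.array([c40,0,-s40]);UY=np.array([0,1.,0])
def knobR(k,flip=True):
    a=k-.65;x=(UX*np.cos(a)+UY*np.sin(a))*(-1 if flip else 1);z=-AX
    return Rs@np.stack([x,np.cross(z,x),z],1)
def delta(pos,Rt,st=None):
    from cell import status
    st=st or status.sense()
    R0=R.from_rotvec(st["tool_rot"]).as_matrix()
    print("t",round(st["time_s"],2),"delta_m",(R0.T@(np.array(pos)-st["tool_pos"])/1000).round(4).tolist(),"rot",R.from_matrix(R0.T@Rt).as_rotvec().round(4).tolist())
E
python3 - <<'E'
from h import *
c=st2w([66,75,98])
print(c); delta(c+Rs@AX*170+[0,0,40],knobR(.95)); delta([300,520,400],knobR(.95))
E
```

```text
[540.3143005  248.85560757  98.        ]
t 0.15 delta_m [-0.4934, -0.1347, -0.0262] rot [0.0391, 0.7112, -0.6829]
t 0.15 delta_m [-0.0638, -0.028, -0.1581] rot [0.0391, 0.7112, -0.6829]
```

```bash
python3 -m jog '[{"delta_pos":[0,0,-0.12],"rotation":[0,0,0],"claw":0},{"delta_pos":[0,0,-0.12],"rotation":[0,0,0],"claw":0},{"delta_pos":[-0.49,-0.135,-0.1],"rotation":[0.04,0.71,-0.68],"claw":0},{"delta_pos":[-0.49,-0.135,-0.1],"rotation":[0.04,0.71,-0.68],"claw":0},{"delta_pos":[-0.49,-0.135,-0.1],"rotation":[0.04,0.71,-0.68],"claw":0},{"delta_pos":[-0.49,-0.135,-0.1],"rotation":[0.04,0.71,-0.68],"claw":0},{"delta_pos":[-0.49,-0.135,-0.1],"rotation":[0.04,0.71,-0.68],"claw":0},{"delta_pos":[-0.49,-0.135,-0.1],"rotation":[0.04,0.71,-0.68],"claw":0},{"delta_pos":[-0.49,-0.135,-0.1],"rotation":[0.04,0.71,-0.68],"claw":0},{"delta_pos":[-0.49,-0.135,-0.1],"rotation":[0.04,0.71,-0.68],"claw":0},{"delta_pos":[-0.49,-0.135,-0.06],"rotation":[0.04,0.71,-0.68],"claw":0},{"delta_pos":[-0.49,-0.135,-0.03],"rotation":[0.04,0.71,-0.68],"claw":0}]' 40; python3 - <<'E'
from h import *
from cell import status,get_image
s=status.sense();print(s["q"].round(2),w2st(s["tool_pos"]))
d=get_image("wrist");np.savez("w1.npz",**d);cv2.imwrite("pics/w1.png",d["img"][:,:,::-1])
delta(st2w([66,75,98])+Rs@AX*170+[0,0,40],knobR(.95))
E
```

```text
time_s: 1.65
tool_pos: [640.4, 243.1, 265.0]
tool_rot: [0.346, -2.441, -0.137]
force: [0.1, 1.1, -0.4]
finger_gap: 1.002
[-0.21  0.94 -0.26  0.84 -0.08  2.    1.41] [166.09313608  69.75241861 264.99877994]
t 1.7 delta_m [-0.0025, 0.0045, -0.014] rot [0.0018, 0.0087, -0.0109]
```

View pics/w1.png

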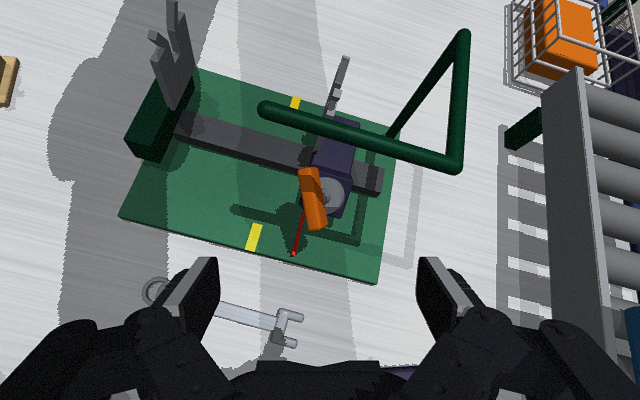

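```bash
python3 - <<'E'
from h import *
d=dict(np.load("w1.npz"));P=cloud(d);Q=(P-[S[0],S[1],0])@Rs
im=d["img"].astype(int);z=Q[...,2]
m=(im[...,0]>1.8*im[...,1])&(im[...,0]>2*im[...,2])&(im[...,1]>1.35*im[...,2])
v,u=np.indices(m.shape);m&=(u>280)&(u<345)&(v>155)&(v<240)
q=Q[m];print("cam",w2st(d["world_from_camera"][:3,3]))
k=q-[69,0,94.5]
al=q@AX;e=np.stack([q@UX,q@UY,al],1)
print(np.percentile(e,[3,50,97],axis=0).round(1).tolist(), "expect",np.array([69,90,94.5])@UX,np.array([69,90,94.5])@AX)
top=e[al>np.percentile(al,60)]
print(cv2.minAreaRect(e[:,:2].astype(np.float32)),cv2.minAreaRect(top[:,:2].astype(np.float32)))
# marker points
for n,(uu,vv) in dict(red=(293,253),disc=(336,196),barT=(308,172),barB=(316,226),guide=(264,107),yel=(254,236)).items(): print(n,np.nanmedian(Q[vv-1:vv+2,uu-1:uu+2],axis=(0,1)).round(1))
for k in(.8,.9,1.0,1.1):
    pass
for b in(51,):
  for nm,p in dict(knob=(69,38+b,94.5),ptr=(109,20+b,18.5),guide=(45,12,195),stripe=(98,20,12),fixedslot=(-50,-114,100)).items(): print(nm,proj(d,st2w(p)))
I=d["img"][140:270,240:390,::-1];cv2.imwrite("pics/w1c.png",cv2.resize(I,None,fx=5,fy=4.5,interpolation=cv2.INTER_NEAREST))
E
```

```text
cam [193.71821633  47.98129307 412.77477059]
[[nan, nan, nan], [nan, nan, nan], [nan, nan, nan]] expect -7.886362540168477 116.74354494311463
((4.660408020019531, 78.05204772949219), (99.1877212524414, 33.77763366699219), 11.881831169128418) ((0.0, 0.0), (0.0, 0.0), 0.0)
red [107.8  73.6  21.6]
disc [ 46.3 100.3  76.8]
barT [ 47.5  62.1 115.9]
barB [92.7 84.1 97.5]
guide [ 48.6  14.8 201.4]
yel [98.2 24.  13.6]
knob [[325.19778457 206.4534424 ]]
ptr [[290.31764544 253.94090232]]
guide [[261.40103145 107.29733464]]
stripe [[250.78861931 235.26698307]]
fixedslot [[170.34260858  55.38949577]]
```

View pics/w1c.png

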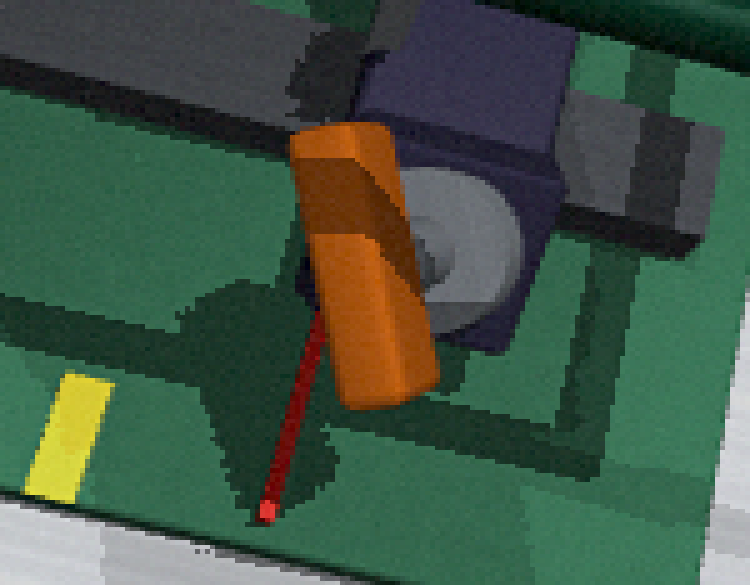

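```bash
python3 - <<'E'
from h import *
d=dict(np.load("w1.npz"));P=cloud(d);Q=(P-[S[0],S[1],0])@Rs
def reg(poly):
    pts=np.array([[(x/5+240),(y/4.5+140)] for x,y in poly]);m=np.zeros((400,640),np.uint8)
    cv2.fillPoly(m,[pts.round().astype(np.int32)],1);q=Q[m>0];q=q[~np.isnan(q).any(1)];return q
def plane(n,poly):
    q=reg(poly);
    for _ in range(4):
        A=np.c_[q[:,:2],np.ones(len(q))];c=np.linalg.lstsq(A,q[:,2],rcond=None)[0];r=q[:,2]-A@c;q=q[abs(r)<2.5*r.std()+.1]
    nn=np.array([-c[0],-c[1],1]);nn/=np.linalg.norm(nn);print(n,len(q),q.mean(0).round(1),"normal",nn.round(3),"std",r.std().round(2))
plane("disc",[(435,180),(480,185),(510,220),(515,260),(490,300),(455,310),(455,250),(425,200)])
plane("barface",[(300,140),(345,135),(395,280),(400,390),(350,395),(320,260)])
plane("barfaceLit",[(320,240),(375,240),(395,280),(400,390),(350,395)])
plane("foottop",[(400,20),(560,45),(550,160),(380,95)])
plane("base",[(20,200),(200,230),(150,300),(10,270)])
E
```

```text
disc 329 [44.2 97.7 76.7] normal [ 0.485 -0.315  0.816] std 1.25
barface 715 [ 70.3  71.7 105.4] normal [ 0.452 -0.205  0.868] std 1.1
barfaceLit 431 [ 79.3  76.6 102. ] normal [ 0.444 -0.183  0.877] std 1.08
foottop 747 [-11.3  93.1  55. ] normal [-0.001  0.002  1.   ] std 0.66
base 589 [45.9 15.4 12.1] normal [-0.004  0.003  1.   ] std 0.73
```

```bash
cat > kfit.py <<'E'
from h import *
from scipy.optimize import minimize
def kframe(phi,lean=40):
    l=np.radians(lean);ax=np.array([np.sin(l)*np.cos(phi),np.sin(l)*np.sin(phi),np.cos(l)])
    uy=np.array([-np.sin(phi),np.cos(phi),0]);return ax,np.cross(uy,ax),uy
def corners(phi,k,b,dx=0,dy=0,lean=40):
    ax,ux,uy=kframe(phi,lean);a=k-.65
    bx=ux*np.cos(a)+uy*np.sin(a);by=np.cross(ax,bx)
    c=np.array([69-45*s40+dx,38+b+dy,94.5-45*c40])+45*ax
    return c,np.array([c+i*32*bx+j*8*by+l*13*ax for i in(-1,1) for j in(-1,1) for l in(-1,1)]),ax,bx,by
def mask(d,box):
    im=d["img"].astype(int);r,g,b=im[...,0],im[...,1],im[...,2]
    m=((r>1.6*g)&(g>1.1*b)&(r>2*b)&(r>45)).astype(np.uint8)
    z=np.zeros_like(m);u0,u1,v0,v1=box;z[v0:v1,u0:u1]=m[v0:v1,u0:u1]
    n,l,st,_=cv2.connectedComponentsWithStats(z);return (l==1+np.argmax(st[1:,4])).astype(np.uint8)
def iou(d,m,C,off):
    p=proj(d,np.array([st2w(c) for c in C]))+off
    h=cv2.convexHull(((p+.5)*8*1-0).astype(np.float32))
    z=np.zeros_like(m);cv2.fillPoly(z,[np.round((h-4)*1).astype(np.int32)],1,shift=3)
    return (z&m).sum()/(z|m).sum()
E
python3 - <<'E'
from kfit import *
d=dict(np.load("w1.npz"));m=mask(d,(280,345,155,240));print(m.sum())
cv2.imwrite("pics/m.png",m[140:270,240:390]*255)
for lean in(40,):
  best=None
  for phi0 in(-.7,-.5,-.3,0):
    for k0 in(.8,1.0,1.2,1.4):
      f=lambda p:-iou(d,m,corners(p[0],p[1],51,p[2],p[3])[1],[3,.5])+.0005*(p[2]**2+p[3]**2)
      r=minimize(f,[phi0,k0,0,0],method="Nelder-Mead",options=dict(initial_simplex=np.array([[phi0,k0,0,0],[phi0+.15,k0,0,0],[phi0,k0+.15,0,0],[phi0,k0,3,0],[phi0,k0,0,3]])))
      print(phi0,k0,r.x.round(3),round(r.fun,3))
E
```

```text
1365
-0.7 0.8 [-0.387  1.411 -3.409 -6.535] -0.804
-0.7 1.0 [-0.508  1.492 -1.472 -3.758] -0.817
-0.7 1.2 [-0.551  1.531 -0.167 -2.765] -0.806
-0.7 1.4 [-0.586  1.598  0.104 -1.01 ] -0.797
-0.5 0.8 [-0.403  1.45  -1.271 -6.01 ] -0.814
-0.5 1.0 [-0.406  1.435 -3.668 -5.98 ] -0.813
-0.5 1.2 [-0.568  1.529 -0.773 -2.096] -0.804
-0.5 1.4 [-0.607  1.617  0.953 -1.599] -0.8
-0.3 0.8 [-0.404  1.417 -3.461 -6.529] -0.819
-0.3 1.0 [-0.596  1.542 -0.48  -2.303] -0.808
-0.3 1.2 [-0.6    1.575  0.356 -0.849] -0.802
-0.3 1.4 [-0.65   1.672  1.178 -1.293] -0.778
0 0.8 [-0.601  1.559  0.633 -1.276] -0.81
0 1.0 [-0.601  1.561  0.717 -1.31 ] -0.805
0 1.2 [-0.618  1.558  1.715 -0.238] -0.786
0 1.4 [-0.715  1.709  3.075  0.024] -0.773
```

```bash
python3 - <<'E'
from kfit import *
d=dict(np.load("w1.npz"));m=mask(d,(280,345,155,240))
I=cv2.resize(d["img"][140:270,240:390,::-1],None,fx=5,fy=4.5,interpolation=cv2.INTER_NEAREST).copy()
for pr,col in (((-.508,1.492,51,-1.5,-3.76),(255,255,255)),((-.55,1.25,51,0,0),(255,255,0))):
    c,C,ax,bx,by=corners(*pr);p=proj(d,np.array([st2w(q) for q in C]))+[3,.5]
    p=((p-[240,140]+.5)*[5,4.5]).astype(int)
    for i in range(8):
        for j in range(i):
            if bin(i^j).count("1")==1: cv2.line(I,tuple(map(int,p[i])),tuple(map(int,p[j])),col,1)
    print(c.round(1),ax.round(2),bx.round(2))
I[:130,:150]=np.where(m[140:270,240:390,None]>0,255,0)
cv2.imwrite("pics/ov.png",I)
E
```

```text
[63.8 71.2 94.5] [ 0.56 -0.31  0.77] [ 0.81  0.4  -0.43]
[64.7 73.9 94.5] [ 0.55 -0.34  0.77] [ 0.83  0.15 -0.53]
```

View pics/ov.png

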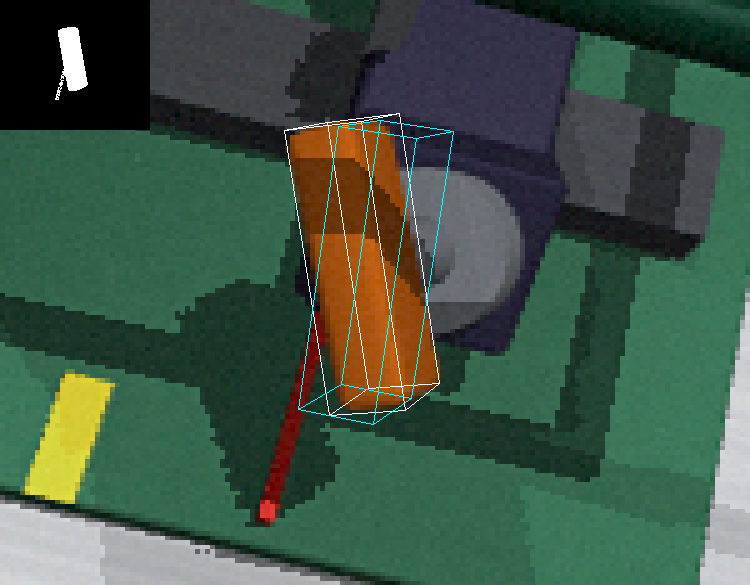

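```bash
python3 - <<'E'
from kfit import *
d=dict(np.load("w1.npz"));m=mask(d,(280,345,155,240));m=cv2.morphologyEx(m,cv2.MORPH_OPEN,np.ones((5,5),np.uint8))
s=dict(np.load("side0.npz"));ms=mask(s,(295,335,150,175))
for off in([3,.5],[1.5,.2]):
 for w in(0,.5):
  for phi0,k0 in((-.5,1.4),(-.4,1.2),(-.6,1.6)):
   x0=np.array([phi0,k0,0,0,40.])
   f=lambda p:-iou(d,m,corners(p[0],p[1],51,p[2],p[3],p[4])[1],off)-w*iou(s,ms,corners(p[0],p[1],51,p[2],p[3],p[4])[1],[0,0])+.0003*(p[2]**2+p[3]**2)+.0003*(p[4]-40)**2
   r=minimize(f,x0,method="Nelder-Mead",options=dict(maxiter=600,initial_simplex=np.vstack([x0]+[x0+v for v in np.diag([.15,.15,3,3,4])])))
   c,C,ax,bx,by=corners(r.x[0],r.x[1],51,*r.x[2:])
   print(off,w,r.x.round(3),round(r.fun,3),"c",c.round(1),ax.round(2),bx.round(2))
E
```

```text
[3, 0.5] 0 [-0.457  1.491 -0.332 -5.74  36.244] -0.88 c [63.6 71.5 96.3] [ 0.53 -0.26  0.81] [ 0.81  0.43 -0.39]
[3, 0.5] 0 [-0.54   1.54  -0.561 -1.866 39.032] -0.83 c [63.8 72.6 95. ] [ 0.54 -0.32  0.78] [ 0.82  0.42 -0.4 ]
[3, 0.5] 0 [-0.629  1.638 -0.239  0.221 39.617] -0.817 c [63.  72.3 94.7] [ 0.52 -0.38  0.77] [ 0.83  0.43 -0.35]
[3, 0.5] 0.5 [-0.553  1.534 -1.213 -1.708 40.638] -1.123 c [63.8 71.9 94.2] [ 0.55 -0.34  0.76] [ 0.82  0.41 -0.41]
[3, 0.5] 0.5 [-0.473  1.576 -0.467 -3.955 40.21 ] -1.122 c [65.5 71.8 94.4] [ 0.57 -0.29  0.76] [ 0.77  0.5  -0.39]
[3, 0.5] 0.5 [-0.63   1.621 -0.496 -0.533 42.202] -1.098 c [64.  70.7 93.4] [ 0.54 -0.4   0.74] [ 0.82  0.42 -0.38]
[1.5, 0.2] 0 [-0.538  1.578  0.834 -0.911 37.423] -0.835 c [64.4 74.1 95.8] [ 0.52 -0.31  0.79] [ 0.82  0.44 -0.36]
[1.5, 0.2] 0 [-0.522  1.525 -1.348 -1.659 39.066] -0.867 c [63.3 73.2 95. ] [ 0.55 -0.31  0.78] [ 0.81  0.42 -0.4 ]
[1.5, 0.2] 0 [-0.615  1.616  1.717  0.412 39.465] -0.829 c [65.2 72.9 94.8] [ 0.52 -0.37  0.77] [ 0.83  0.42 -0.36]
[1.5, 0.2] 0.5 [-0.508  1.572 -1.026 -1.842 39.427] -1.144 c [64.  73.2 94.8] [ 0.55 -0.31  0.77] [ 0.8   0.47 -0.38]
[1.5, 0.2] 0.5 [-0.506  1.59  -2.294 -2.271 40.539] -1.142 c [63.4 72.6 94.2] [ 0.57 -0.32  0.76] [ 0.78  0.49 -0.38]
[1.5, 0.2] 0.5 [-0.582  1.603  0.266  0.184 39.907] -1.117 c [64.5 73.3 94.5] [ 0.54 -0.35  0.77] [ 0.82  0.44 -0.37]
```

```bash
cat >> h.py <<'E'
KA=np.array([.55,-.31,.775]);KA/=np.linalg.norm(KA)
KB=np.array([.81,.44,-.39]);KB-=KA*(KA@KB);KB/=np.linalg.norm(KB)
KC=np.array([64,74,94.5])
def kR(turn=0):
    x=-KB;z=-KA;M=Rs@np.stack([x,np.cross(z,x),z],1)
    return M@R.from_rotvec([0,0,turn]).as_matrix()
def kpos(back,dy=0): return st2w(KC+[0,dy,0]+KA*back)
E
python3 - <<'E'
from h import *
delta(kpos(110),kR())
E
```

```text
t 1.7 delta_m [-0.0089, -0.0344, 0.0863] rot [-0.2612, -0.1846, -0.2042]
```

```bash
python3 -m jog '[{"delta_pos":[-0.009,-0.034,0.04],"rotation":[-0.26,-0.185,-0.205],"claw":0},{"delta_pos":[-0.009,-0.034,0.06],"rotation":[-0.26,-0.185,-0.205],"claw":0},{"delta_pos":[-0.009,-0.034,0.086],"rotation":[-0.26,-0.185,-0.205],"claw":0},{"delta_pos":[-0.009,-0.034,0.086],"rotation":[-0.26,-0.185,-0.205],"claw":0}]'; cat > snap.py <<'E'
import sys
from h import *
from cell import status,get_image
n,tag=sys.argv[1:3]
d=get_image(n);np.savez(tag+".npz",**d);I=d["img"][:,:,::-1]
if len(sys.argv)>3:
    a,b,c,e=map(int,sys.argv[3].split(","));I=I[c:e,a:b];k=min(800/(b-a),600/(e-c));I=cv2.resize(I,None,fx=k,fy=k,interpolation=cv2.INTER_CUBIC);print("scale",k)
cv2.imwrite(f"pics/{tag}.png",I);s=status.sense();print(round(s["time_s"],2),s["q"].round(2),s["tool_pos"].round(1),s["force"].round(1),s["torque"].round(2),s["finger_gap"])
E
python3 snap.py wrist w2; python3 -c "
from h import *
delta(kpos(110),kR())"
```

```text
time_s: 2.2
tool_pos: [596.0, 218.8, 186.4]
tool_rot: [0.491, -2.514, -0.597]
force: [0.9, -0.1, -0.3]
finger_gap: 0.996
2.25 [ 0.01  0.82 -0.38  1.27 -0.22  1.57  1.69] [597.  219.5 187.3] [ 0.5 -0.8 -0.2] [-0.3  -0.56 -0.  ] 1.0013959730274242
t 2.25 delta_m [-0.0016, -0.0092, 0.0031] rot [0.0004, 0.0033, 0.0103]
```

View pics/w2.png

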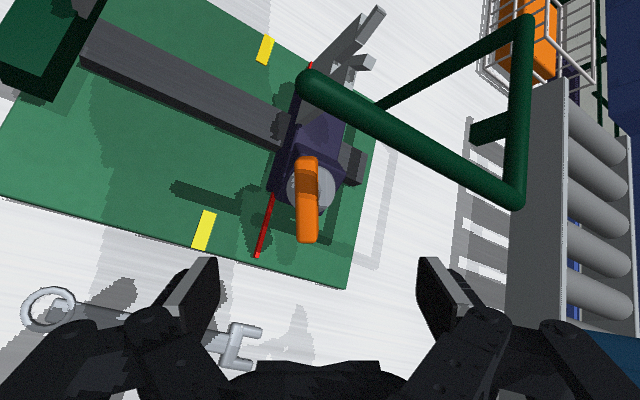

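```bash
python3 -c "
from h import *
delta(kpos(40),kR());delta(kpos(-6),kR())"
```

```text
t 2.25 delta_m [-0.0014, -0.0092, 0.0731] rot [0.0004, 0.0033, 0.0103]
t 2.25 delta_m [-0.0012, -0.0092, 0.1191] rot [0.0004, 0.0033, 0.0103]
```

```bash
python3 -m jog '[{"delta_pos":[-0.001,-0.009,0.03],"rotation":[0,0,0.01],"claw":0},{"delta_pos":[-0.001,-0.009,0.06],"rotation":[0,0,0.01],"claw":0},{"delta_pos":[-0.001,-0.009,0.073],"rotation":[0,0,0.01],"claw":0},{"delta_pos":[-0.001,-0.009,0.073],"rotation":[0,0,0.01],"claw":0}]'; python3 snap.py wrist w3;  python3 -c "
from h import *
delta(kpos(40),kR());delta(kpos(-6),kR())"
```

```text
time_s: 2.75
tool_pos: [560.4, 235.9, 125.9]
tool_rot: [0.481, -2.517, -0.593]
force: [0.0, -0.2, -0.4]
finger_gap: 1.001
2.8 [ 0.    0.83 -0.38  1.4  -0.22  1.42  1.7 ] [561.  235.5 126.3] [0.4 0.5 0.2] [-0.3  -0.58  0.05] 1.0043578606409453
t 2.8 delta_m [0.0004, -0.0003, 0.001] rot [-0.0002, 0.005, 0.0011]
t 2.8 delta_m [0.0006, -0.0003, 0.047] rot [-0.0002, 0.005, 0.0011]
```

View pics/w3.png

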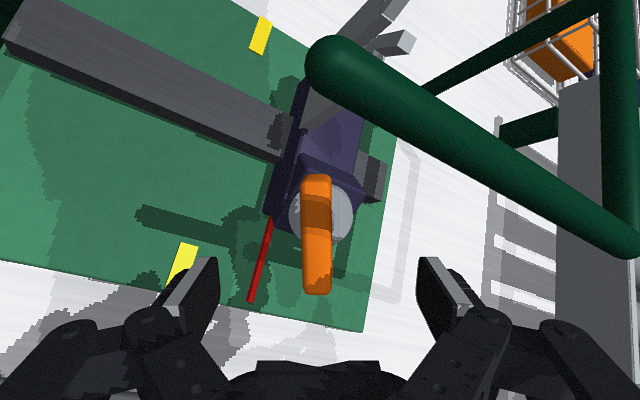

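```bash
python3 -m jog '[{"delta_pos":[0,0,0.025],"rotation":[0,0,0],"claw":0},{"delta_pos":[0,0,0.047],"rotation":[0,0,0],"claw":0},{"delta_pos":[0,0,0.047],"rotation":[0,0,0],"claw":0},{"delta_pos":[0,0,0.047],"rotation":[0,0,0],"claw":255},{"delta_pos":[0,0,0.047],"rotation":[0,0,0],"claw":255},{"delta_pos":[0,0,0.047],"rotation":[0,0,0],"claw":255},{"delta_pos":[0,0,0.047],"rotation":[0,0,0],"claw":255},{"delta_pos":[0,0,0.047],"rotation":[0,0,0],"claw":255},{"delta_pos":[0,0,0.047],"rotation":[0,0,0],"claw":255}]' 50; python3 snap.py wrist w4;python3 snap.py top t4 150,305,175,280;  python3 -c "
from h import *
delta(kpos(-6),kR())"
```

```text
time_s: 3.92
tool_pos: [534.9, 250.2, 89.6]
tool_rot: [0.48, -2.517, -0.594]
force: [1.5, -0.8, 5.6]
finger_gap: 0.189
3.98 [-0.01  0.85 -0.39  1.48 -0.22  1.32  1.71] [534.9 250.2  89.6] [ 1.9 -1.2  6.5] [ 0.93  0.33 -0.31] 0.19031548871747964
scale 5.161290322580645
4.03 [-0.01  0.85 -0.39  1.48 -0.22  1.32  1.71] [534.9 250.2  89.6] [ 1.6 -1.8  5. ] [ 0.93  0.39 -0.22] 0.1858799159373658
t 4.03 delta_m [0.0002, -0.0003, -0.0004] rot [0.0009, 0.0049, 0.0007]
```

View pics/w4.png

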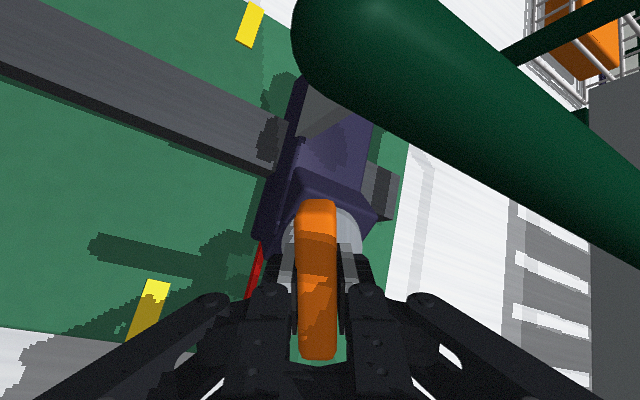

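View pics/t4.png

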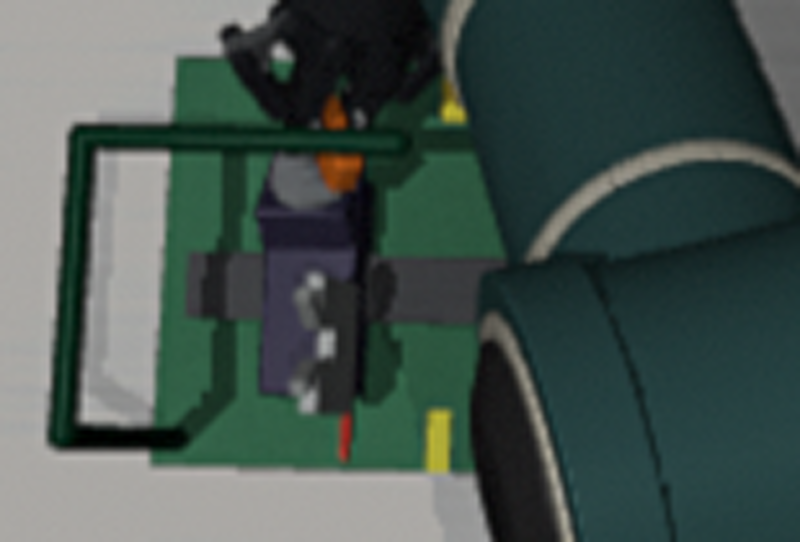

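```bash
python3 snap.py side s4 150,440,40,240; python3 -c "
from h import *
from cell import status
s=status.sense();R0=R.from_rotvec(s['tool_rot']).as_matrix()
for d in (-51.5,-45): print(d,(R0.T@(Rs@np.array([0,d,0]))/1000).round(4))"
```

```text
scale 2.7586206896551726
4.08 [-0.01  0.85 -0.39  1.48 -0.22  1.32  1.71] [534.9 250.2  89.6] [ 2.  -0.4  5.8] [ 0.98  0.32 -0.32] 0.19014104315203534
-51.5 [ 0.0227 -0.0433 -0.0161]
-45 [ 0.0198 -0.0379 -0.0141]
```

View pics/s4.png

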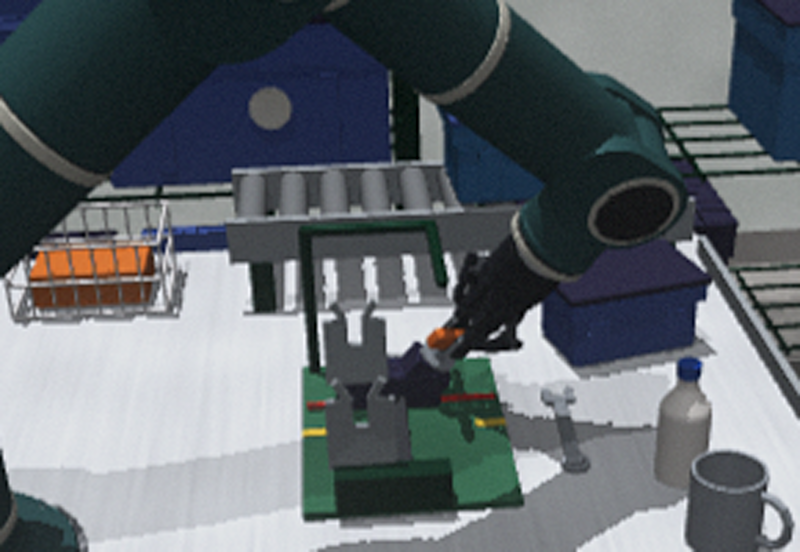

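```bash
python3 -m jog '[{"delta_pos":[0.005,-0.01,-0.0037],"rotation":[0,0,0],"claw":255},{"delta_pos":[0.01,-0.02,-0.0074],"rotation":[0,0,0],"claw":255},{"delta_pos":[0.015,-0.029,-0.0107],"rotation":[0,0,0],"claw":255},{"delta_pos":[0.02,-0.038,-0.0141],"rotation":[0,0,0],"claw":255},{"delta_pos":[0.0225,-0.0428,-0.0159],"rotation":[0,0,0],"claw":255},{"delta_pos":[0.0225,-0.0428,-0.0159],"rotation":[0,0,0],"claw":255},{"delta_pos":[0.0225,-0.0428,-0.0159],"rotation":[0,0,0],"claw":255}]'; python3 snap.py side s5 245,345,135,225; python3 snap.py top t5 195,260,240,280
```

```text
time_s: 4.95
tool_pos: [534.6, 198.6, 89.6]
tool_rot: [0.479, -2.518, -0.593]
force: [1.8, -1.7, 8.0]
finger_gap: 0.191
scale 6.666666666666667
5.0 [ 0.05  0.83 -0.37  1.51 -0.2   1.34  1.77] [534.6 198.6  89.5] [ 2.  -2.1  8.3] [ 0.95  0.56 -0.19] 0.18513552490270702
scale 12.307692307692308
5.05 [ 0.05  0.83 -0.37  1.51 -0.2   1.34  1.77] [534.6 198.7  89.5] [ 2.  -2.3  8.6] [ 1.09  0.5  -0.22] 0.18374135517534682
```

View pics/s5.png

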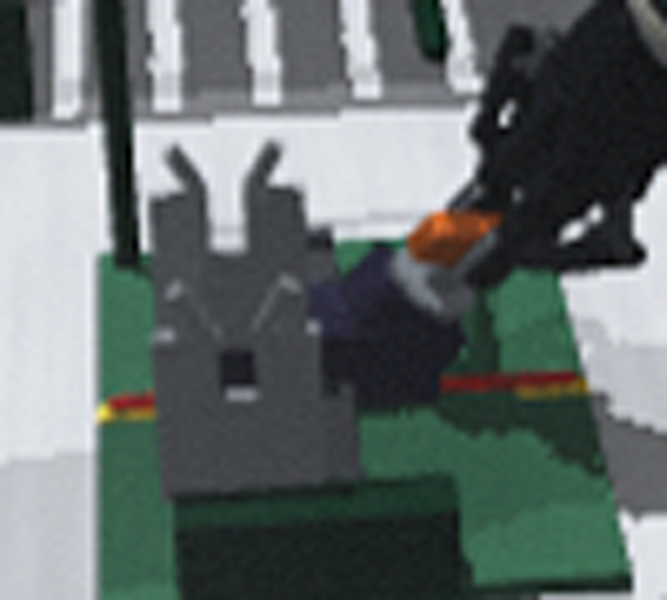

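View pics/t5.png

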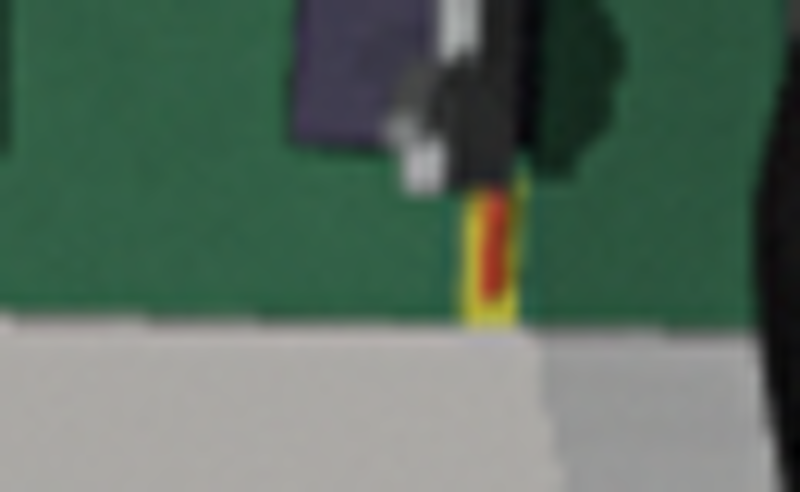

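```bash
cat > ptr.py <<'E'
import sys
from h import *
t=dict(np.load(sys.argv[1]));im=t["img"].astype(float)
r,g,b=im[...,0],im[...,1],im[...,2]
sl=(slice(252,268),slice(225,245))
yel=((g>1.6*b)&(r>.8*g))[sl];red=((r>1.4*g)&(r>60))[sl]
for i in range(16):
    y=np.where(yel[i])[0];x=np.where(red[i])[0]
    if len(y)or len(x): print(252+i,"yel/red span",[y.min()+225,y.max()+225] if len(y) else None,x+225)
E
python3 ptr.py t5.npz; python3 - <<'E'
from h import *
t=dict(np.load("t5.npz"))
# expected pixel u for pointer tip row, stripe edges at the same x using the stand fit
for b in(-3,-2,-1,0,1,2): print(b,[proj(t,st2w((-105,20+b+e,18.5)))[0].round(2).tolist() for e in(-2,2)],[proj(t,st2w((-105,20+e,12)))[0].round(2).tolist() for e in(-6,6)])
print(t["img"][259:264,230:240].tolist())
E
```

```text
255 yel/red span [np.int64(233), np.int64(236)] [234 235]
256 yel/red span [np.int64(233), np.int64(236)] [234 235]
257 yel/red span [np.int64(233), np.int64(236)] [234 235]
258 yel/red span [np.int64(232), np.int64(236)] [234 235]
259 yel/red span [np.int64(232), np.int64(236)] [234 235]
260 yel/red span [np.int64(232), np.int64(236)] [234 235]
261 yel/red span [np.int64(232), np.int64(236)] [234 235]
262 yel/red span [np.int64(232), np.int64(236)] [234 235]
263 yel/red span [np.int64(232), np.int64(236)] [234 235]
264 yel/red span [np.int64(232), np.int64(236)] []
265 yel/red span [np.int64(232), np.int64(236)] []
-3 [[236.39, 262.87], [234.98, 262.84]] [[237.16, 262.88], [232.96, 262.78]]
-2 [[236.04, 262.86], [234.63, 262.83]] [[237.16, 262.88], [232.96, 262.78]]
-1 [[235.68, 262.85], [234.28, 262.82]] [[237.16, 262.88], [232.96, 262.78]]
0 [[235.33, 262.85], [233.92, 262.81]] [[237.16, 262.88], [232.96, 262.78]]
1 [[234.98, 262.84], [233.57, 262.81]] [[237.16, 262.88], [232.96, 262.78]]
2 [[234.63, 262.83], [233.22, 262.8]] [[237.16, 262.88], [232.96, 262.78]]
[[[46, 94, 70], [48, 96, 73], [100, 121, 71], [179, 165, 58], [171, 95, 45], [139, 54, 33], [111, 97, 36], [73, 105, 63], [41, 86, 63], [44, 86, 64]], [[47, 96, 71], [45, 93, 70], [98, 119, 70], [178, 162, 57], [170, 80, 44], [141, 58, 32], [122, 110, 38], [73, 105, 63], [42, 85, 64], [42, 84, 61]], [[46, 95, 71], [45, 93, 70], [98, 119, 69], [177, 162, 57], [170, 78, 43], [142, 57, 30], [121, 109, 36], [66, 98, 60], [42, 85, 64], [42, 83, 62]], [[45, 93, 69], [50, 96, 70], [103, 124, 68], [177, 162, 58], [169, 76, 43], [141, 55, 29], [120, 104, 34], [54, 86, 56], [40, 84, 64], [43, 84, 63]], [[44, 93, 69], [56, 98, 70], [111, 129, 65], [177, 161, 57], [168, 80, 44], [139, 72, 32], [136, 128, 46], [58, 92, 64], [41, 88, 66], [41, 83, 61]]]
```

```bash
python3 - <<'E'
from h import *
for n in("top0","t4","t5"):
    t=dict(np.load(n+".npz"));im=t["img"].astype(float)
    red=(im[...,0]-im[...,1]).clip(0);yel=(np.minimum(im[...,0],im[...,1])-im[...,2])
    yel=(yel-18).clip(0)
    rows=slice(258,263)
    R_=red[rows,205:240].mean(0);Y=yel[rows,224:248].mean(0);u=np.arange(205,240)
    w=np.where(R_>25,R_,0)
    print(n,"red",(w*u).sum()/w.sum(),R_[w>0].round(0),u[w>0],"yel",(Y*np.arange(224,248)).sum()/Y.sum(),Y.round(0)[5:16])
t=dict(np.load("t4.npz"))
for b in(50,51,52,53): print(b,(proj(t,st2w((-102,20+b,18.5)))[0]-proj(t,st2w((-102,20,12)))[0]).round(2))
# side: local profile along stripe direction
s=dict(np.load("s5.npz"))
for b in(-3,-2,-1,0,1): print(b,proj(s,np.array([st2w((100,20+b+e,18.5+h)) for e,h in((-2,0),(2,0),(-2,-2.5))])).round(2).tolist(),proj(s,np.array([st2w((100,20+e,12)) for e in(-6,6)])).round(2).tolist())
print(s["img"][188:198,326].tolist())
print(s["img"][188:198,322].tolist())
I=s["img"][180:205,255:340,::-1];cv2.imwrite("pics/s5b.png",cv2.resize(I,None,fx=9,fy=9,interpolation=cv2.INTER_NEAREST))
E
```

```text
top0 red 216.3970390309556 [90. 59.] [216 217] yel 234.39384422110555 [ 0.  0.  0.  8. 80. 80. 80. 70.  0.  0.  0.]
t4 red 216.4316628701594 [100.  76.] [216 217] yel 234.35679133858264 [  0.   0.   0.  18. 100. 100.  99.  88.   1.   0.   0.]
t5 red 234.50531286894926 [84. 86.] [234 235] yel 233.95302013422818 [ 0.  0.  0. 12. 88. 25.  6. 48.  0.  0.  0.]
50 [-18.02  -0.4 ]
51 [-18.37  -0.41]
52 [-18.72  -0.42]
53 [-19.07  -0.43]
-3 [[328.42, 191.71], [328.27, 191.06], [328.42, 192.4]] [[328.45, 193.65], [327.99, 191.69]]
-2 [[328.38, 191.55], [328.23, 190.89], [328.38, 192.23]] [[328.45, 193.65], [327.99, 191.69]]
-1 [[328.34, 191.38], [328.19, 190.73], [328.34, 192.07]] [[328.45, 193.65], [327.99, 191.69]]
0 [[328.3, 191.22], [328.15, 190.57], [328.3, 191.9]] [[328.45, 193.65], [327.99, 191.69]]
1 [[328.27, 191.06], [328.11, 190.4], [328.26, 191.74]] [[328.45, 193.65], [327.99, 191.69]]
[[56, 100, 78], [53, 97, 77], [75, 81, 64], [92, 32, 33], [85, 37, 29], [90, 68, 35], [71, 74, 41], [29, 49, 43], [32, 50, 43], [32, 51, 44]]
[[53, 98, 76], [52, 97, 75], [60, 83, 65], [72, 42, 37], [84, 37, 26], [86, 62, 37], [49, 64, 42], [33, 53, 44], [34, 47, 42], [32, 52, 40]]
```

View pics/s5b.png

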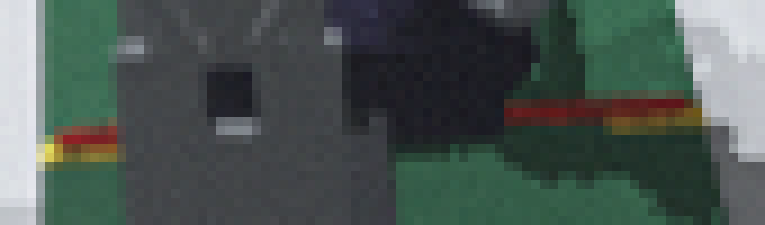

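```bash
python3 -m jog '[{"delta_pos":[-0.0007,0.0014,0.0005],"rotation":[0,0,0],"claw":255},{"delta_pos":[-0.0007,0.0014,0.0005],"rotation":[0,0,0],"claw":255},{"delta_pos":[-0.0007,0.0014,0.0005],"rotation":[0,0,0],"claw":255}]'; python3 snap.py top t6 195,260,240,280;python3 -m jog '[{"delta_pos":[0,0,0],"rotation":[0,0,0.1],"claw":255},{"delta_pos":[0,0,0],"rotation":[0,0,0.2],"claw":255},{"delta_pos":[0,0,0],"rotation":[0,0,0.3],"claw":255},{"delta_pos":[0,0,0],"rotation":[0,0,0.4],"claw":255},{"delta_pos":[0,0,0],"rotation":[0,0,0.4],"claw":255}]';  python3 snap.py wrist w6; python3 - <<'E'
from h import *
from cell import status
t=dict(np.load("t6.npz"));im=t["img"].astype(float)
red=(im[...,0]-im[...,1]).clip(0)[258:263,205:240].mean(0);u=np.arange(205,240);w=np.where(red>25,red,0);print("red u",(w*u).sum()/w.sum(),"want",234.37-.44)
s=status.sense();R0=R.from_rotvec(s["tool_rot"]).as_matrix();print("torque about tool z",R0[:,2]@s["torque"],"force tool",(R0.T@s["force"]).round(1))
print(R.from_matrix(kR().T@R0).as_rotvec())
E
```

```text
time_s: 5.42
tool_pos: [534.6, 200.5, 89.5]
tool_rot: [0.479, -2.518, -0.594]
force: [2.1, 0.8, 7.1]
finger_gap: 0.188
scale 12.307692307692308
5.47 [ 0.05  0.83 -0.37  1.51 -0.2   1.34  1.77] [534.6 200.5  89.5] [ 1.6 -0.9  6.8] [ 1.08  0.39 -0.36] 0.186585976195989
time_s: 6.1
tool_pos: [534.6, 200.4, 89.4]
tool_rot: [-0.03, -2.513, -0.436]
force: [2.6, -2.3, 6.1]
finger_gap: 0.194
6.15 [-0.02  0.82 -0.27  1.51 -0.27  1.35  1.42] [534.6 200.5  89.4] [ 1.9 -1.4  6.5] [ 1.32  0.24 -0.89] 0.1883943166619649
red u 233.65762273901805 want 233.93
torque about tool z 0.0464310472392786 force tool [ 2.1  0.8 -6.5]
[-0.0013121 -0.0048111  0.3986277]
```

View pics/w6.png

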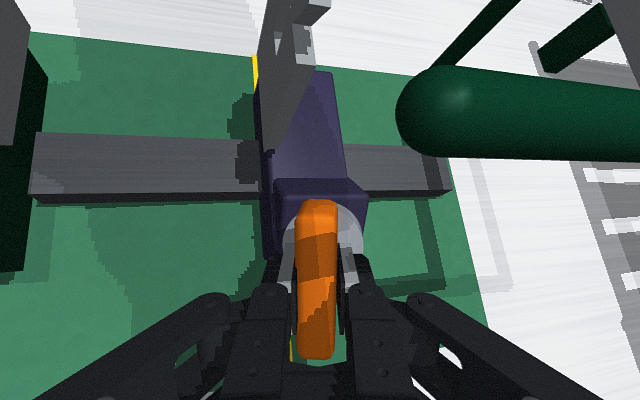

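```bash
cat > tq.py <<'E'
from h import *
from cell import status
s=status.sense();R0=R.from_rotvec(s["tool_rot"]).as_matrix();print("tq tool",(R0.T@s["torque"]).round(2),"force tool",(R0.T@s["force"]).round(1),"turn",R.from_matrix(kR().T@R0).as_rotvec().round(3),"q",s["q"].round(2))
E
python3 -m jog '[{"delta_pos":[0,0,0],"rotation":[0,0,0.1],"claw":255},{"delta_pos":[0,0,0],"rotation":[0,0,0.2],"claw":255},{"delta_pos":[0,0,0],"rotation":[0,0,0.3],"claw":255},{"delta_pos":[0,0,0],"rotation":[0,0,0.3],"claw":255}]' 80; python3 tq.py
python3 -m jog '[{"delta_pos":[0,0,0],"rotation":[0,0,0.1],"claw":255},{"delta_pos":[0,0,0],"rotation":[0,0,0.2],"claw":255},{"delta_pos":[0,0,0],"rotation":[0,0,0.2],"claw":255}]'; python3 tq.py
```

```text
time_s: 6.65
tool_pos: [534.6, 200.5, 89.4]
tool_rot: [-0.401, -2.454, -0.313]
force: [1.9, -1.9, 6.1]
finger_gap: 0.186
tq tool [-2.07  0.61 -0.03] force tool [ 2.  -0.3 -6.4] turn [-0.002 -0.005  0.7  ] q [-0.06  0.81 -0.2   1.51 -0.32  1.36  1.16]
time_s: 7.02
tool_pos: [534.4, 200.4, 89.7]
tool_rot: [-0.64, -2.39, -0.227]
force: [-2.6, -4.3, 10.7]
finger_gap: 0.18
tq tool [-1.19  1.34 -0.13] force tool [ 6.9 -5.  -8.2] turn [-0.003 -0.004  0.9  ] q [-0.1   0.8  -0.15  1.52 -0.34  1.36  0.98]
```

```bash
python3 snap.py wrist w7; python3 -m jog '[{"delta_pos":[0,0,0],"rotation":[0,0,0.1],"claw":255},{"delta_pos":[0,0,0],"rotation":[0,0,0.1],"claw":255}]'; python3 tq.py
```

```text
7.08 [-0.09  0.8  -0.15  1.52 -0.34  1.36  0.98] [534.3 200.4  89.7] [-1.4 -3.9 10.2] [ 1.57  0.6  -0.75] 0.18440156112297118
time_s: 7.32
tool_pos: [534.3, 200.4, 89.7]
tool_rot: [-0.757, -2.35, -0.184]
force: [-1.3, -4.7, 10.3]
finger_gap: 0.181
tq tool [-1.    1.41 -0.3 ] force tool [ 5.1 -5.2 -8.8] turn [-0.003 -0.004  1.   ] q [-0.11  0.8  -0.13  1.52 -0.36  1.37  0.89]
```

View pics/w7.png

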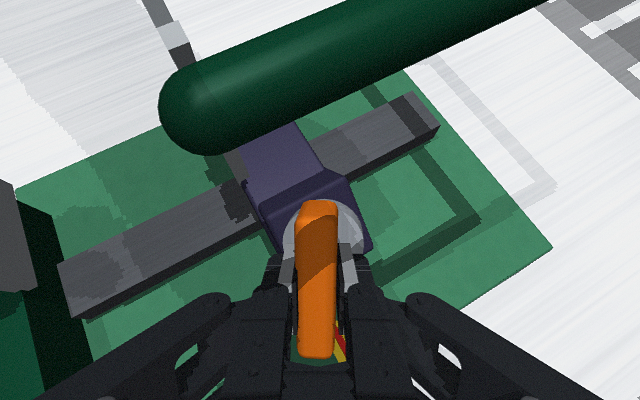

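```bash
for i in 1; do python3 -m jog '[{"delta_pos":[0,0,0],"rotation":[0,0,0.1],"claw":255},{"delta_pos":[0,0,0],"rotation":[0,0,0.1],"claw":255}]'; python3 tq.py;python3 -m jog '[{"delta_pos":[0,0,0],"rotation":[0,0,0.08],"claw":255},{"delta_pos":[0,0,0],"rotation":[0,0,0.08],"claw":255}]'; python3 tq.py; done; python3 snap.py wrist w8
```

```text
time_s: 7.58
tool_pos: [535.4, 199.4, 89.0]
tool_rot: [-0.875, -2.309, -0.141]
force: [3.8, -6.4, 1.4]
finger_gap: 0.184
tq tool [-1.37 -1.92 -0.4 ] force tool [-4.8 -2.7 -5.2] turn [-0.002 -0.007  1.1  ] q [-0.13  0.8  -0.1   1.52 -0.37  1.37  0.81]
time_s: 7.82
tool_pos: [535.3, 199.5, 89.2]
tool_rot: [-0.962, -2.271, -0.107]
force: [4.5, -8.5, 4.1]
finger_gap: 0.192
tq tool [-0.93 -1.32 -2.69] force tool [-5.1 -3.9 -8.3] turn [-0.002 -0.007  1.178] q [-0.14  0.8  -0.08  1.52 -0.38  1.37  0.74]
7.88 [-0.14  0.8  -0.08  1.52 -0.38  1.37  0.74] [535.3 199.5  89.2] [ 3.6 -7.7  3.8] [ 1.14 -2.32  1.71] 0.18403621723666844
```

View pics/w8.png

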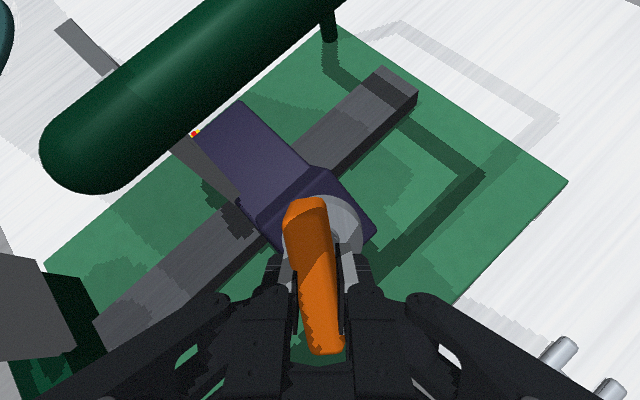

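```bash
python3 -m jog '[{"delta_pos":[0,0,0],"rotation":[0,0,0],"claw":0},{"delta_pos":[0,0,0],"rotation":[0,0,0],"claw":0},{"delta_pos":[0,0,0],"rotation":[0,0,0],"claw":0},{"delta_pos":[0,0,0],"rotation":[0,0,0],"claw":0},{"delta_pos":[0,0,-0.04],"rotation":[0,0,0],"claw":0},{"delta_pos":[0,0,-0.09],"rotation":[0,0,0],"claw":0},{"delta_pos":[0,0,-0.12],"rotation":[0,0,0],"claw":0},{"delta_pos":[0,0,-0.12],"rotation":[0,0,0],"claw":0}]'; python3 tq.py; python3 snap.py wrist w9; python3 snap.py top t9 150,305,175,280;python3 ptr.py t9.npz
```

```text
time_s: 8.88
tool_pos: [601.1, 162.1, 183.6]
tool_rot: [-0.965, -2.27, -0.108]
force: [-0.4, 0.6, -0.3]
finger_gap: 1.0
tq tool [-0.23 -0.69 -0.01] force tool [0.4 0.2 0.6] turn [-0.004 -0.007  1.18 ] q [-0.09  0.79 -0.06  1.29 -0.36  1.62  0.71]
8.93 [-0.1   0.79 -0.06  1.3  -0.36  1.62  0.71] [599.9 162.8 182.4] [-0.2  0.6 -0.7] [-0.34 -0.61 -0.01] 1.000978327125998
scale 5.161290322580645
8.97 [-0.1   0.79 -0.06  1.3  -0.36  1.62  0.71] [599.2 163.2 181.7] [-0.6  0.7 -0.5] [-0.3  -0.59  0.02] 1.001341945672707
```

View pics/w9.png

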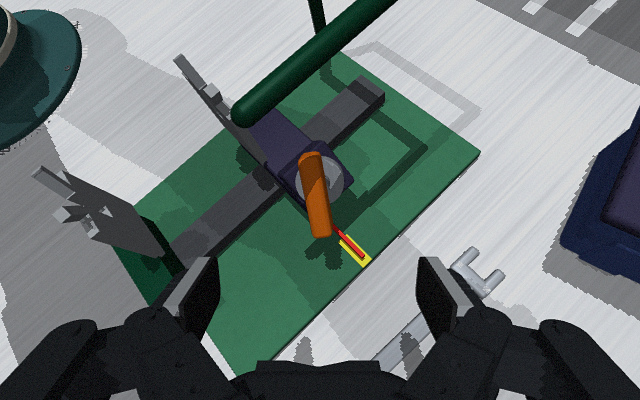

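View pics/t9.png

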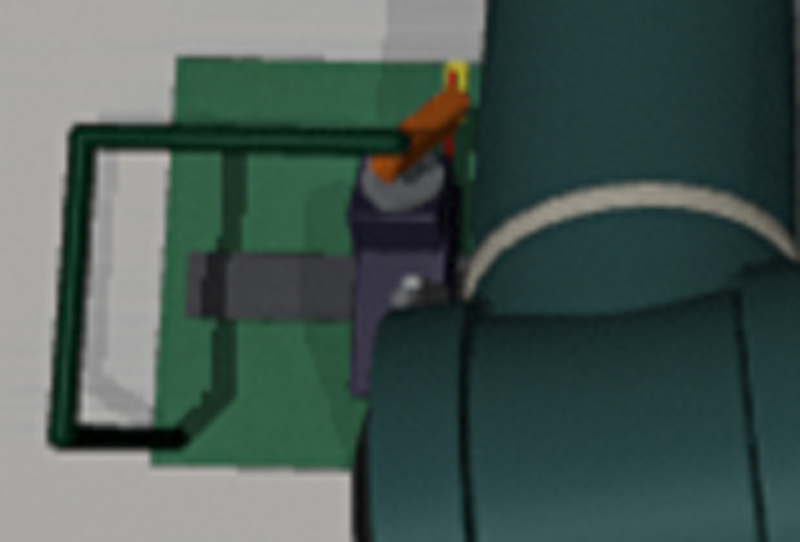

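```bash
python3 - <<'E'
from h import *
I=np.load("w9.npz")["img"][215:280,310:400,::-1];cv2.imwrite("pics/w9c.png",cv2.resize(I,None,fx=8,fy=8,interpolation=cv2.INTER_CUBIC))
for n,(u0,u1,v0,v1),c in(("top0",(340,425,195,260),0),("side0",(285,340,240,310),0)):
    d=dict(np.load(n+".npz"));P=cloud(d);v,u=np.indices(P.shape[:2]);m=(u>=u0)&(u<u1)&(v>=v0)&(v<v1)
    im=d["img"].astype(int);grey=(abs(im[...,0]-im[...,1])<14)&(abs(im[...,2]-im[...,1])<14)
    m&=grey&(P[...,2]>62)&(P[...,2]<90);q=P[m];
    # fit top-of-cylinder line: PCA of xy
    c=q.mean(0);w,V=np.linalg.eigh(np.cov((q-c)[:,:2].T));e=V[:,1];e=e*np.sign(e[1]);a=(q-c)[:,:2]@e;b=(q-c)[:,:2]@[e[1],-e[0]]
    print(n,m.sum(),"c",c.round(1),"dir",e.round(3),"yaw",np.arctan2(-e[0],e[1]),"along",np.percentile(a,[1,99]),"across",np.percentile(b,[1,99]),"zmax",np.percentile(q[:,2],[50,95,99]))
    mid=(np.percentile(a,1)+np.percentile(a,99))/2; print(" mid",c[:2]+e*mid)
d=dict(np.load("top0.npz"));P=cloud(d);q=P[172:192,355:385].reshape(-1,3);q=q[(q[:,2]>65)];print("tub",q.mean(0),q.min(0),q.max(0))
E
```

```text
top0 617 c [ 481.3 -224.9   76.3] dir [-0.305  0.952] yaw 0.31000916463724737 along [-74.28675465  72.00661491] across [-18.95891565  19.77694279] zmax [77.52895837 83.93331859 85.60155395]
 mid [ 481.63635379 -225.94561545]
side0 627 c [ 479.9 -238.1   73.9] dir [-0.341  0.94 ] yaw 0.3484557096088012 along [-64.80457284  64.13911246] across [-16.27528131  22.3026246 ] zmax [75.30537502 80.60050502 81.51972809]
 mid [ 480.02313459 -238.39531031]
tub [ 602.19918499 -180.82077377   74.55752854] [ 575.09070708 -210.75482783   65.23420879] [ 626.78963221 -151.76058223   81.92023251]
```

View pics/w9c.png

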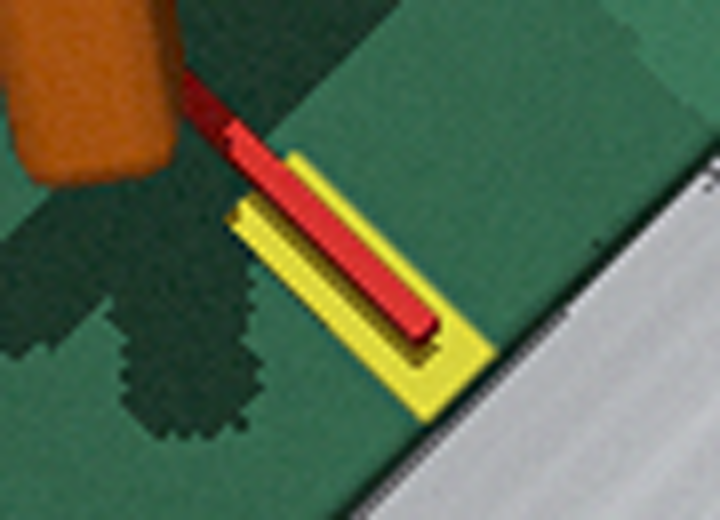

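```bash
cat >> h.py <<'E'
def down(yaw):  # tool down, tool x along +y rotated by yaw
    x=np.array([-np.sin(yaw),np.cos(yaw),0]);z=np.array([0,0,-1.]);return np.stack([x,np.cross(z,x),z],1)
E
python3 - <<'E'
from h import *
from cell import status
s=status.sense();R0=R.from_rotvec(s["tool_rot"]).as_matrix()
delta([640,100,330],down(.3)); delta([482,-225,240],down(.3))
E
```

```text
t 8.97 delta_m [0.0304, -0.0445, -0.1573] rot [-0.3383, -0.599, 0.4492]
t 8.97 delta_m [-0.1428, -0.3698, -0.1034] rot [-0.3383, -0.599, 0.4492]
```

```bash
python3 -m jog '[{"delta_pos":[0.01,-0.02,-0.06],"rotation":[0,0,0],"claw":0},{"delta_pos":[0.02,-0.03,-0.1],"rotation":[-0.1,-0.15,0.1],"claw":0},{"delta_pos":[0.03,-0.045,-0.157],"rotation":[-0.17,-0.3,0.22],"claw":0},{"delta_pos":[-0.01,-0.1,-0.15],"rotation":[-0.25,-0.45,0.35],"claw":0},{"delta_pos":[-0.04,-0.16,-0.14],"rotation":[-0.338,-0.6,0.45],"claw":0},{"delta_pos":[-0.07,-0.22,-0.13],"rotation":[-0.338,-0.6,0.45],"claw":0},{"delta_pos":[-0.1,-0.28,-0.12],"rotation":[-0.338,-0.6,0.45],"claw":0},{"delta_pos":[-0.143,-0.37,-0.103],"rotation":[-0.338,-0.6,0.45],"claw":0},{"delta_pos":[-0.143,-0.37,-0.103],"rotation":[-0.338,-0.6,0.45],"claw":0},{"delta_pos":[-0.143,-0.37,-0.103],"rotation":[-0.338,-0.6,0.45],"claw":0},{"delta_pos":[-0.143,-0.37,-0.103],"rotation":[-0.338,-0.6,0.45],"claw":0}]'; python3 tq.py; python3 snap.py wrist w10; python3 -c "
from h import *
delta([482,-225,240],down(.3))
d=dict(np.load('w10.npz'));print(proj(d,[[482,-225,60],[482-23.6,-225+76.4,60],[482+23.6,-225-76.4,60]]))"
```

```text
time_s: 10.35
tool_pos: [481.9, -224.4, 239.6]
tool_rot: [1.864, 2.528, -0.001]
force: [1.0, -0.9, 0.4]
finger_gap: 1.001
tq tool [-0.   -0.03 -0.  ] force tool [-1.1  0.7 -0.4] turn [ 0.055 -0.763  1.577] q [ 0.14  0.26  0.28  1.86 -0.08  1.04  0.75]
10.4 [ 0.14  0.26  0.28  1.86 -0.08  1.04  0.75] [ 482.3 -224.1  239.8] [-0.   0.2  0.3] [-0.03 -0.02  0.02] 0.9988382887901621
t 10.4 delta_m [-0.0008, -0.0006, -0.0002] rot [0.0001, 0.0008, 0.001]
[[316.45316246 177.02900336]
 [316.34086844  88.59789236]
 [316.55003564 253.3162542 ]]
```

View pics/w10.png

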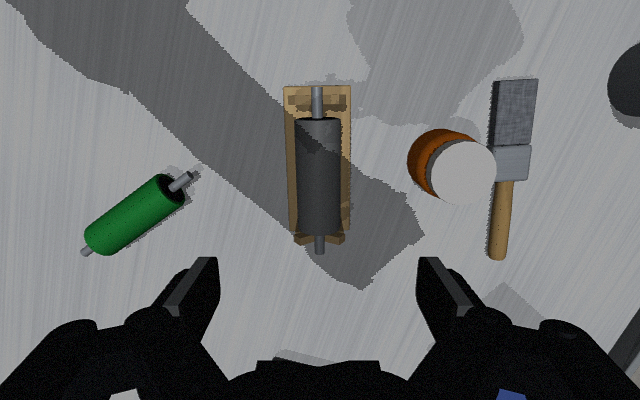

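```bash
python3 -m jog '[{"delta_pos":[-0.001,0.001,0.05],"rotation":[0,0,-0.015],"claw":0},{"delta_pos":[-0.001,0.001,0.1],"rotation":[0,0,-0.015],"claw":0},{"delta_pos":[-0.001,0.001,0.14],"rotation":[0,0,-0.015],"claw":0},{"delta_pos":[-0.001,0.001,0.17],"rotation":[0,0,-0.015],"claw":0},{"delta_pos":[-0.001,0.001,0.187],"rotation":[0,0,-0.015],"claw":0},{"delta_pos":[-0.001,0.001,0.187],"rotation":[0,0,-0.015],"claw":0},{"delta_pos":[-0.001,0.001,0.187],"rotation":[0,0,-0.015],"claw":0}]'; python3 tq.py; python3 snap.py wrist w11
```

```text
time_s: 11.28
tool_pos: [484.2, -226.2, 54.2]
tool_rot: [1.844, 2.54, -0.0]
force: [-0.8, -0.1, 0.1]
finger_gap: 1.001
tq tool [-0.01  0.   -0.02] force tool [ 0.2 -0.7 -0.1] turn [ 0.06  -0.764  1.563] q [ 0.2   0.53  0.23  1.98 -0.19  0.65  0.86]
11.32 [ 0.2   0.53  0.23  1.98 -0.19  0.65  0.86] [ 484.2 -226.3   54.4] [-0.1 -1.1  0.2] [-0.04 -0.04 -0.02] 1.0008525540239375
```

View pics/w11.png

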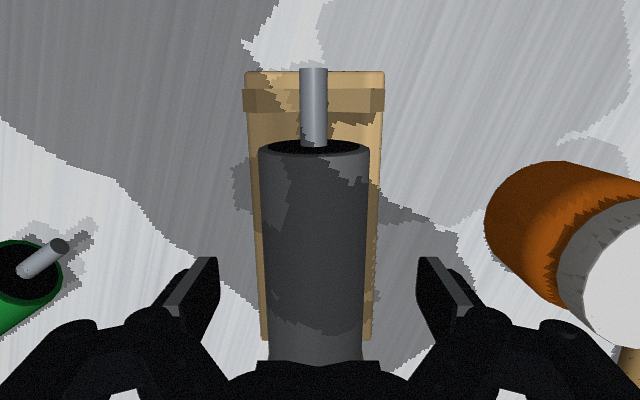

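```bash
python3 -m jog '[{"delta_pos":[0,0,0.002],"rotation":[0,0,0],"claw":255},{"delta_pos":[0,0,0.002],"rotation":[0,0,0],"claw":255},{"delta_pos":[0,0,0.002],"rotation":[0,0,0],"claw":255},{"delta_pos":[0,0,0.002],"rotation":[0,0,0],"claw":255},{"delta_pos":[0,0,0.002],"rotation":[0,0,0],"claw":255}]' 70; python3 tq.py; python3 -m jog '[{"delta_pos":[0,0,-0.01],"rotation":[0,0,0],"claw":255},{"delta_pos":[0,0,-0.03],"rotation":[0,0,0],"claw":255},{"delta_pos":[0,0,-0.05],"rotation":[0,0,0],"claw":255},{"delta_pos":[0,0,-0.05],"rotation":[0,0,0],"claw":255},{"delta_pos":[0,0,-0.05],"rotation":[0,0,0],"claw":255}]' ;python3 tq.py;python3 snap.py wrist w12; python3 snap.py side s12 210,420,200,340
```

```text
time_s: 11.95
tool_pos: [483.1, -226.5, 51.5]
tool_rot: [1.847, 2.54, -0.001]
force: [-4.7, 0.0, 7.0]
finger_gap: 0.471
tq tool [0.95 0.28 0.03] force tool [ 1.5 -4.5 -7. ] turn [ 0.061 -0.762  1.564] q [ 0.2   0.53  0.22  1.98 -0.19  0.65  0.86]
time_s: 12.58
tool_pos: [483.2, -226.0, 100.7]
tool_rot: [1.846, 2.541, -0.001]
force: [-0.5, -0.4, -4.0]
finger_gap: 0.468
tq tool [0.06 0.01 0.02] force tool [-0.2 -0.6  4. ] turn [ 0.061 -0.762  1.564] q [ 0.18  0.45  0.25  1.96 -0.16  0.75  0.83]
12.62 [ 0.18  0.45  0.25  1.96 -0.16  0.75  0.83] [ 483.1 -225.9  100.5] [-0.5 -0.7 -2.6] [-0.05 -0.01 -0.01] 0.47021255444776544
scale 3.8095238095238093
12.68 [ 0.18  0.45  0.25  1.96 -0.16  0.75  0.83] [ 483.1 -226.   100.5] [ 0.7 -0.4 -3.4] [ 0.02  0.   -0.04] 0.4732518300181726
```

View pics/w12.png

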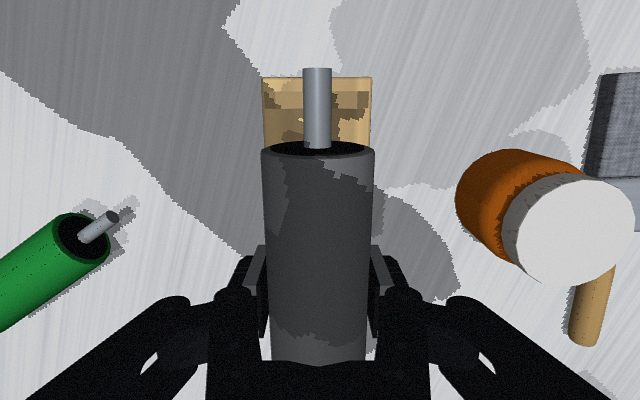

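View pics/s12.png

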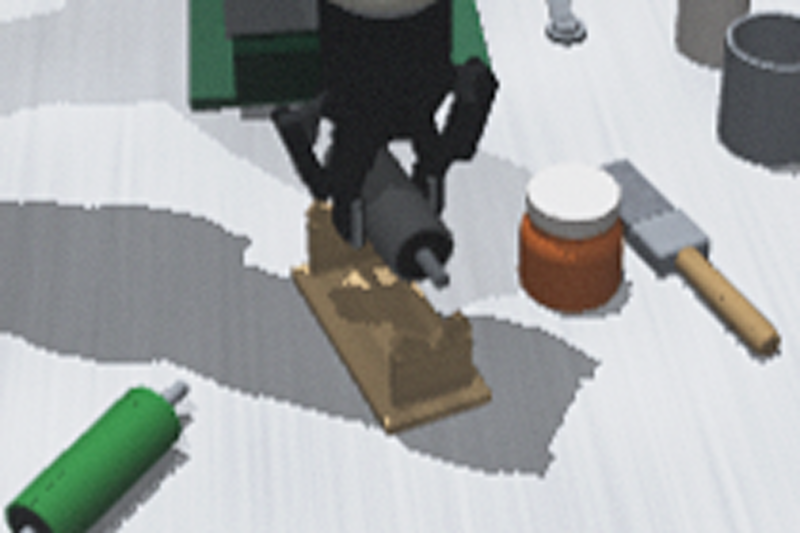

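```bash
python3 - <<'E'
from h import *
from cell import status
s=status.sense();R0=R.from_rotvec(s["tool_rot"]).as_matrix()
d=dict(np.load("w12.npz"));T=d["world_from_camera"];K=d["camera_matrix"]
def hit(u,v,z):
    r=T[:3,:3]@np.array([(u-K[0,2])/K[0,0],(v-K[1,2])/K[1,1],1]);p=T[:3,3]+r*(z-T[2,3])/r[2];return (R0.T@(p-s["tool_pos"])).round(1)
print("axle tip top",hit(317,68,100.5+8+5),"barrel edge top",hit(317,151,100.5+8+21))
P=cloud(d);Q=(P-s["tool_pos"])@R0
print("depth barrel col",[(v,Q[v,317].round(0).tolist()) for v in (66,70,76,120,145,152,158,180,220,300)])
delta(st2w([-50,-50,330]),down(S[2])); delta(st2w([-50,-50,165]),down(S[2]))
E
```

```text
axle tip top [ 83.3   0.9 -13.1] barrel edge top [ 58.3   0.8 -29.1]
depth barrel col [(66, [92.0, 1.0, 99.0]), (70, [83.0, 1.0, -14.0]), (76, [81.0, 1.0, -15.0]), (120, [67.0, 1.0, -14.0]), (145, [58.0, 1.0, -14.0]), (152, [57.0, 1.0, -23.0]), (158, [56.0, 1.0, -29.0]), (180, [49.0, 1.0, -30.0]), (220, [36.0, 1.0, -31.0]), (300, [6.0, 1.0, -30.0])]
t 12.68 delta_m [0.3513, 0.0518, -0.2299] rot [-0.0004, 0.0009, 0.3189]
t 12.68 delta_m [0.3515, 0.0519, -0.0649] rot [-0.0004, 0.0009, 0.3189]
```

```bash
python3 -m jog '[{"delta_pos":[0,0,-0.06],"rotation":[0,0,0],"claw":255},{"delta_pos":[0,0,-0.11],"rotation":[0,0,0],"claw":255},{"delta_pos":[0.04,0.005,-0.15],"rotation":[0,0,0.03],"claw":255},{"delta_pos":[0.09,0.012,-0.17],"rotation":[0,0,0.08],"claw":255},{"delta_pos":[0.14,0.02,-0.18],"rotation":[0,0,0.12],"claw":255},{"delta_pos":[0.19,0.03,-0.18],"rotation":[0,0,0.17],"claw":255},{"delta_pos":[0.24,0.036,-0.18],"rotation":[0,0,0.22],"claw":255},{"delta_pos":[0.29,0.043,-0.18],"rotation":[0,0,0.27],"claw":255},{"delta_pos":[0.33,0.05,-0.18],"rotation":[0,0,0.319],"claw":255},{"delta_pos":[0.35,0.052,-0.17],"rotation":[0,0,0.319],"claw":255},{"delta_pos":[0.35,0.052,-0.15],"rotation":[0,0,0.319],"claw":255},{"delta_pos":[0.35,0.052,-0.15],"rotation":[0,0,0.319],"claw":255}]'; python3 tq.py; python3 snap.py wrist w13; python3 snap.py side s13 200,400,60,230;python3 snap.py top t13 150,350,140,290; python3 -c "
from h import *
delta(st2w([-51,-52,180]),down(S[2]))"
```

```text
time_s: 14.18
tool_pos: [423.8, 122.7, 249.3]
tool_rot: [2.226, 2.216, -0.005]
force: [-0.1, 0.1, -2.8]
finger_gap: 0.478
tq tool [ 0.01 -0.03  0.04] force tool [ 0.1 -0.1  2.8] turn [-0.061 -0.798  1.867] q [-0.36  0.08  0.01  2.04  0.    1.03 -0.36]
14.22 [-0.36  0.08  0.01  2.04  0.    1.03 -0.36] [424.3 122.7 250.3] [ 0.7 -0.7 -2.2] [-0.    0.05 -0.  ] 0.4712150461037476
scale 3.5294117647058822
14.28 [-0.36  0.08  0.01  2.04  0.    1.03 -0.36] [424.7 122.7 250.8] [-0.2  0.3 -3.8] [-0.03 -0.01  0.01] 0.4715755043706354
scale 4.0
14.32 [-0.36  0.08  0.01  2.04  0.    1.03 -0.36] [424.9 122.8 251.1] [-0.5 -0.9 -3.5] [0.01 0.   0.01] 0.47124372633892403
t 14.32 delta_m [-0.0003, -0.0022, 0.0711] rot [0.0011, 0.0013, -0.0008]
```

View pics/w13.png

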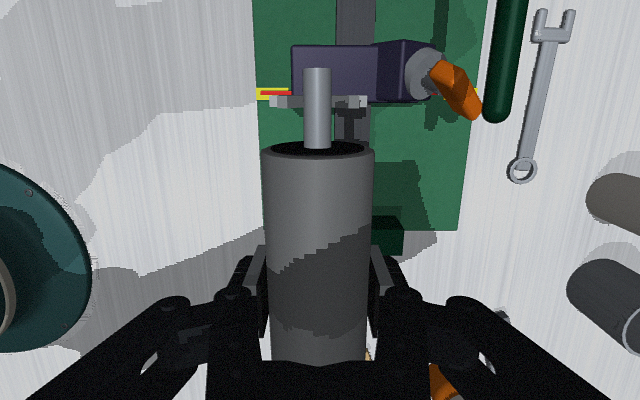

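View pics/s13.png

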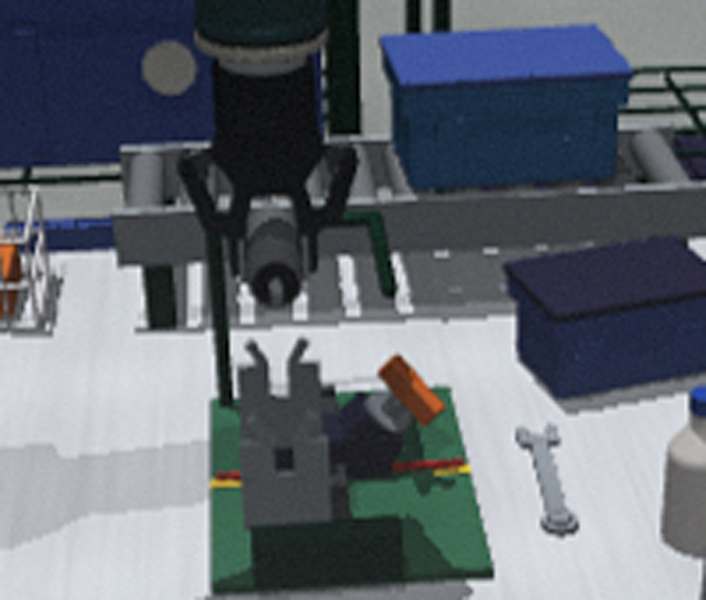

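View pics/t13.png

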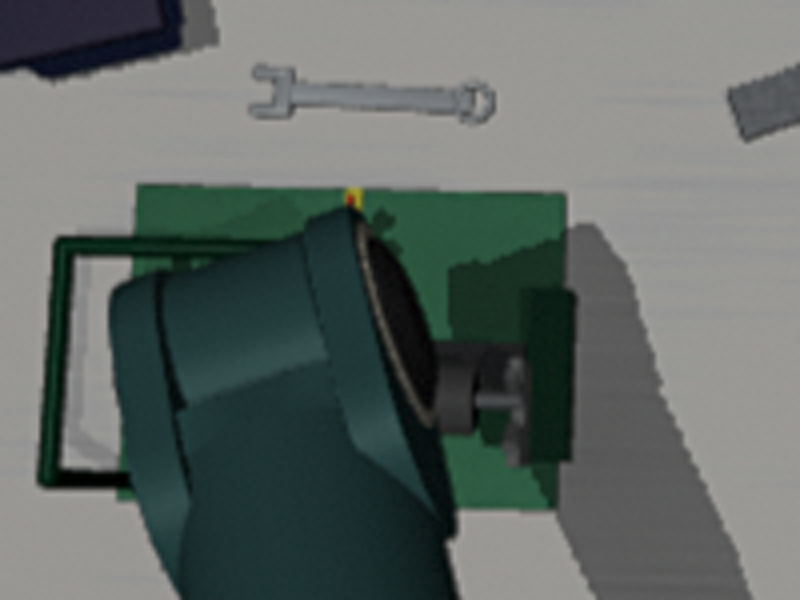

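```bash
python3 -m jog '[{"delta_pos":[0,-0.002,0.03],"rotation":[0,0,0],"claw":255},{"delta_pos":[0,-0.002,0.055],"rotation":[0,0,0],"claw":255},{"delta_pos":[0,-0.002,0.071],"rotation":[0,0,0],"claw":255},{"delta_pos":[0,-0.002,0.071],"rotation":[0,0,0],"claw":255},{"delta_pos":[0,-0.002,0.071],"rotation":[0,0,0],"claw":255}]'; python3 snap.py wrist w14 ; python3 snap.py side s14 240,340,100,190;python3 snap.py top t14 240,300,210,255; python3 -c "
from h import *
delta(st2w([-51,-52,140]),down(S[2]))"
```

```text
time_s: 14.95
tool_pos: [423.2, 123.0, 180.6]
tool_rot: [2.226, 2.214, 0.001]
force: [-0.2, -0.0, -3.3]
finger_gap: 0.47
15.0 [-0.36  0.17  0.01  2.12  0.    0.86 -0.36] [423.2 123.  180.7] [ 0.1 -0.4 -2.1] [-0.04 -0.01 -0.04] 0.4734775692005805
scale 6.666666666666667
15.05 [-0.36  0.17  0.01  2.12  0.    0.86 -0.36] [423.1 123.  180.6] [-0.3  0.2 -3.6] [ 0.03 -0.05 -0.06] 0.4714916902235912
scale 13.333333333333334
15.1 [-0.36  0.17  0.01  2.12  0.    0.86 -0.36] [423.1 123.  180.4] [ 0.2  0.6 -2.5] [-0.07  0.    0.02] 0.4707013482367425
t 15.1 delta_m [-0.0005, -0.0004, 0.0404] rot [0.002, 0.0009, -0.0004]
```

View pics/w14.png

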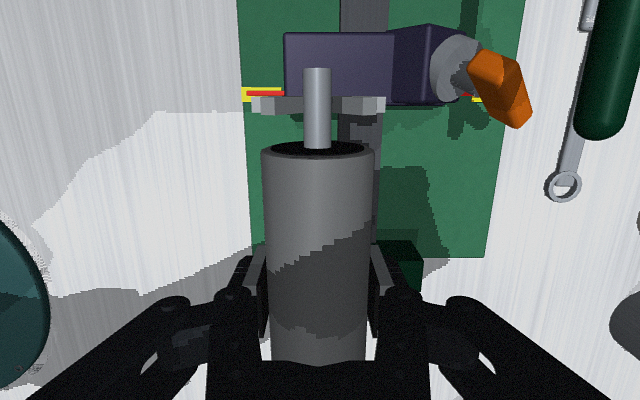

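View pics/s14.png

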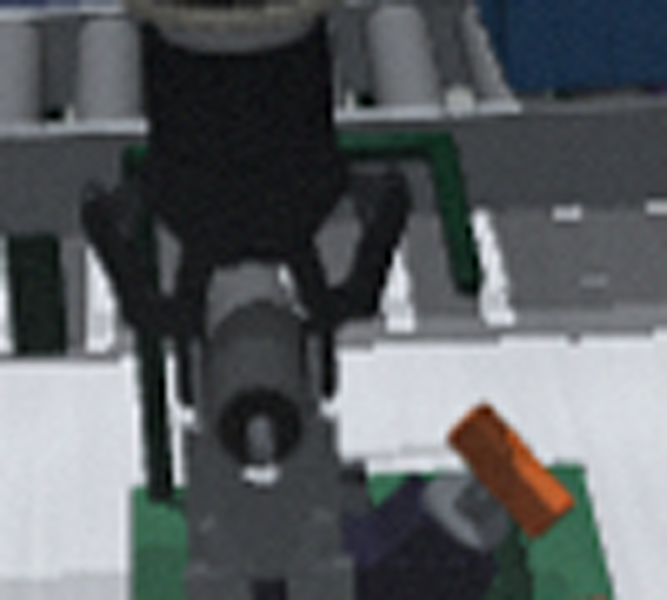

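View pics/t14.png

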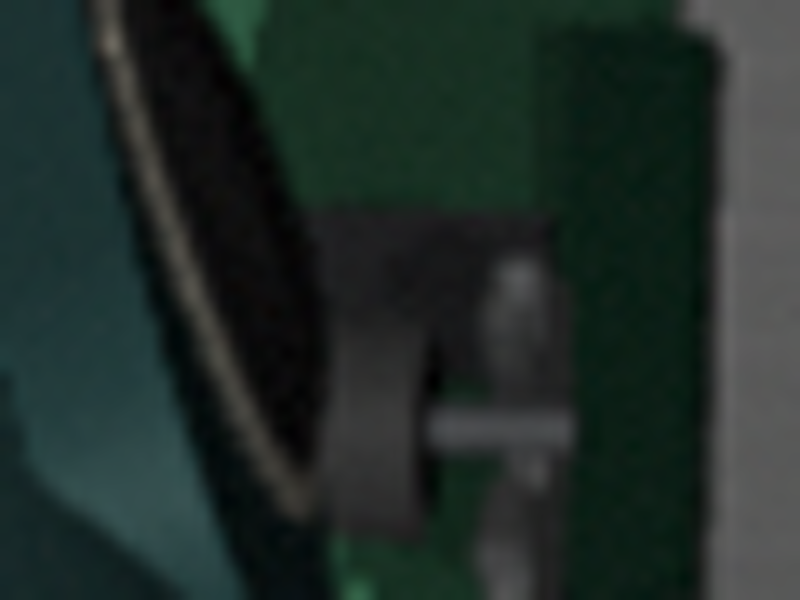

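```bash
python3 - <<'E'
from h import *
d=dict(np.load("w14.npz"));P=cloud(d);Q=np.stack([w2st(p) for p in P.reshape(-1,3)]).reshape(P.shape)
np.set_printoptions(suppress=True)
for u in(262,270,300,317,345,365,375): print(u,[(v,Q[v,u].round(0).astype(int).tolist()) for v in range(94,118,3) if not np.isnan(Q[v,u]).any()])
print([(v,Q[v,317].round(0).tolist()) for v in(70,75,140,152,156,160,180)])
d=dict(np.load("t14.npz"));P=cloud(d);Q=np.stack([w2st(p) for p in P.reshape(-1,3)]).reshape(P.shape)
for v in(229,234,240,242,246): print(v,[(u,Q[v,u].round(0).tolist()) for u in range(264,285,1)])
E
```

```text
262 [(94, [-95, 24, 22]), (97, [-75, 23, 151]), (100, [-75, 21, 150]), (103, [-75, 20, 151]), (106, [-75, 19, 150]), (109, [-76, 17, 150]), (112, [-76, 16, 150]), (115, [-97, 6, 13])]
270 [(94, [-89, 24, 20]), (97, [-71, 23, 154]), (100, [-71, 21, 152]), (103, [-71, 20, 152]), (106, [-71, 19, 153]), (109, [-71, 17, 154]), (112, [-71, 16, 153]), (115, [-90, 6, 12])]
300 [(94, [-62, 24, 55]), (97, [-58, 22, 135]), (100, [-58, 21, 134]), (103, [-58, 20, 135]), (106, [-58, 18, 135]), (109, [-59, 16, 133]), (112, [-59, 15, 135]), (115, [-64, 6, 13])]
317 [(94, [-50, 24, 195]), (97, [-50, 23, 195]), (100, [-50, 22, 195]), (103, [-50, 21, 194]), (106, [-50, 20, 195]), (109, [-50, 19, 196]), (112, [-50, 18, 194]), (115, [-50, 17, 195])]
345 [(94, [-29, 24, 55]), (97, [-36, 22, 142]), (100, [-36, 21, 142]), (103, [-36, 20, 142]), (106, [-36, 18, 141]), (109, [-36, 17, 141]), (112, [-36, 15, 143]), (115, [-27, 7, 30])]
365 [(94, [-15, 24, 56]), (97, [-28, 23, 154]), (100, [-28, 21, 154]), (103, [-28, 20, 154]), (106, [-28, 19, 154]), (109, [-28, 17, 155]), (112, [-28, 16, 154]), (115, [-10, 7,
[... 2857 characters left out ...]
0]), (283, [-45.0, -119.0, 61.0]), (284, [-45.0, -121.0, 54.0])]
246 [(264, [-62.0, -86.0, 206.0]), (265, [-62.0, -88.0, 209.0]), (266, [-62.0, -90.0, 204.0]), (267, [-62.0, -93.0, 207.0]), (268, [-62.0, -95.0, 205.0]), (269, [-62.0, -98.0, 205.0]), (270, [-61.0, -100.0, 203.0]), (271, [-61.0, -102.0, 203.0]), (272, [-61.0, -103.0, 185.0]), (273, [-55.0, -86.0, 9.0]), (274, [-55.0, -89.0, 11.0]), (275, [-55.0, -92.0, 11.0]), (276, [-54.0, -94.0, 5.0]), (277, [-59.0, -110.0, 132.0]), (278, [-59.0, -112.0, 130.0]), (279, [-59.0, -115.0, 134.0]), (280, [-57.0, -115.0, 101.0]), (281, [-57.0, -117.0, 90.0]), (282, [-56.0, -117.0, 63.0]), (283, [-56.0, -119.0, 52.0]), (284, [-56.0, -121.0, 52.0])]
```

```bash
python3 -m jog '[{"delta_pos":[0.001,0,0.015],"rotation":[0,0,0],"claw":255},{"delta_pos":[0.001,0,0.03],"rotation":[0,0,0],"claw":255},{"delta_pos":[0.001,0,0.045],"rotation":[0,0,0],"claw":255},{"delta_pos":[0.001,0,0.06],"rotation":[0,0,0],"claw":255},{"delta_pos":[0.001,0,0.068],"rotation":[0,0,0],"claw":255},{"delta_pos":[0.001,0,0.074],"rotation":[0,0,0],"claw":255},{"delta_pos":[0.001,0,0.076],"rotation":[0,0,0],"claw":255},{"delta_pos":[0.001,0,0.076],"rotation":[0,0,0],"claw":255}]'; python3 tq.py; python3 snap.py wrist w15; python3 snap.py side s15 240,340,100,190
```

```text
time_s: 16.1
tool_pos: [422.9, 123.8, 103.8]
tool_rot: [2.226, 2.215, -0.0]
force: [-0.1, -0.0, -3.0]
finger_gap: 0.471
tq tool [-0.   -0.01 -0.02] force tool [-0.  -0.1  3. ] turn [-0.065 -0.8    1.865] q [-0.36  0.3   0.    2.17  0.    0.67 -0.36]
16.15 [-0.36  0.3   0.    2.17  0.    0.67 -0.36] [422.9 123.8 103.9] [ 0.2 -1.6 -2.7] [ 0.05 -0.02 -0.01] 0.47026305481109226
scale 6.666666666666667
16.2 [-0.36  0.3   0.    2.17  0.    0.67 -0.36] [422.9 123.8 104. ] [ 0.4 -0.2 -2.8] [-0.02  0.01 -0.02] 0.4719043026418861
```

View pics/w15.png

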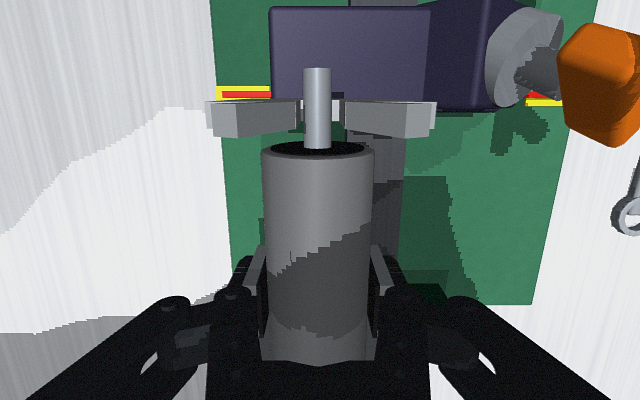

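View pics/s15.png

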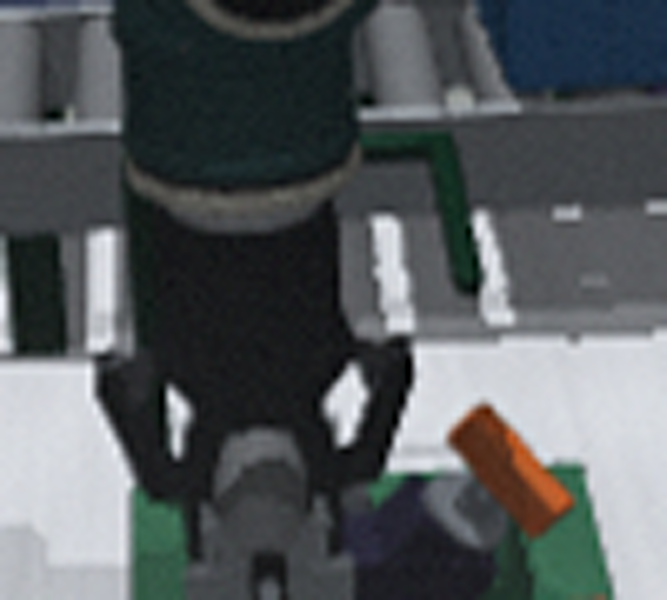

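```bash
python3 -m jog '[{"delta_pos":[0,0.001,0.002],"rotation":[0,0,0],"claw":255},{"delta_pos":[0,0.001,0.004],"rotation":[0,0,0],"claw":255},{"delta_pos":[0,0.001,0.005],"rotation":[0,0,0],"claw":255},{"delta_pos":[0,0.001,0.006],"rotation":[0,0,0],"claw":255},{"delta_pos":[0,0.001,0.006],"rotation":[0,0,0],"claw":255}]'; python3 tq.py;  python3 -m jog '[{"delta_pos":[0,0,0.001],"rotation":[0,0,0],"claw":255},{"delta_pos":[0,0,0.001],"rotation":[0,0,0],"claw":255}]'; python3 tq.py
```

```text
time_s: 16.82
tool_pos: [423.7, 123.8, 97.6]
tool_rot: [2.226, 2.215, -0.001]
force: [0.4, 0.3, -3.2]
finger_gap: 0.47
tq tool [ 0.01 -0.03  0.03] force tool [0.3 0.4 3.2] turn [-0.064 -0.8    1.865] q [-0.36  0.31  0.    2.17  0.    0.66 -0.36]
time_s: 17.08
tool_pos: [423.7, 123.8, 96.6]
tool_rot: [2.226, 2.215, -0.001]
force: [0.5, 0.7, -2.9]
finger_gap: 0.471
tq tool [-0.01 -0.02 -0.  ] force tool [0.7 0.5 2.9] turn [-0.064 -0.8    1.865] q [-0.36  0.31  0.    2.18  0.    0.65 -0.36]
```

```bash
python3 -m jog '[{"delta_pos":[0,0,0.001],"rotation":[0,0,0],"claw":255},{"delta_pos":[0,0,0.001],"rotation":[0,0,0],"claw":255}]' >/dev/null; python3 tq.py;  python3 -m jog '[{"delta_pos":[0,0,0.001],"rotation":[0,0,0],"claw":255},{"delta_pos":[0,0,0.001],"rotation":[0,0,0],"claw":255}]'; python3 tq.py
```

```text
tq tool [ 0.41 -0.21 -0.04] force tool [-1.3 -1.9 -5.2] turn [-0.065 -0.8    1.865] q [-0.36  0.31  0.    2.18  0.    0.65 -0.36]
time_s: 17.58
tool_pos: [423.9, 123.8, 95.5]
tool_rot: [2.226, 2.215, 0.0]
force: [-8.4, -2.5, 24.4]
finger_gap: 0.472
tq tool [ 1.85 -0.55 -0.01] force tool [ -2.5  -8.3 -24.4] turn [-0.065 -0.8    1.865] q [-0.36  0.32  0.    2.18  0.    0.65 -0.36]
```

```bash
python3 -m jog '[{"delta_pos":[0,0,-0.0007],"rotation":[0,0,0],"claw":255},{"delta_pos":[0,0,-0.0007],"rotation":[0,0,0],"claw":255}]' >/dev/null; python3 tq.py; python3 -m jog '[{"delta_pos":[0,0,-0.0007],"rotation":[0,0,0],"claw":150},{"delta_pos":[0,0,-0.0007],"rotation":[0,0,0],"claw":120},{"delta_pos":[0,0,-0.0007],"rotation":[0,0,0],"claw":80},{"delta_pos":[0,0,-0.0007],"rotation":[0,0,0],"claw":40},{"delta_pos":[0,0,-0.0007],"rotation":[0,0,0],"claw":0},{"delta_pos":[0,0,-0.0007],"rotation":[0,0,0],"claw":0},{"delta_pos":[0,0,-0.0007],"rotation":[0,0,0],"claw":0}]'; python3 tq.py; python3 snap.py wrist w16;python3 snap.py side s16 240,340,100,190
```

```text
tq tool [ 0.76 -0.27  0.01] force tool [-2.3 -4.5 -9.4] turn [-0.065 -0.8    1.865] q [-0.36  0.31  0.    2.18  0.    0.65 -0.36]
time_s: 18.7
tool_pos: [423.7, 123.7, 96.1]
tool_rot: [2.226, 2.215, -0.001]
force: [-0.4, 0.4, 0.3]
finger_gap: 1.003
tq tool [-0.   -0.08  0.07] force tool [ 0.4 -0.4 -0.3] turn [-0.064 -0.8    1.865] q [-0.36  0.31  0.    2.18  0.    0.65 -0.36]
18.75 [-0.36  0.31  0.    2.18  0.    0.65 -0.36] [423.7 123.8  96.1] [0.1 0.4 0.5] [-0.01 -0.03  0.02] 0.999549509280229
scale 6.666666666666667
18.8 [-0.36  0.31  0.    2.18  0.    0.65 -0.36] [423.7 123.8  96.1] [-0.1 -0.6  0.3] [ 0.01 -0.01  0.01] 0.9961210696166404
```

View pics/w16.png

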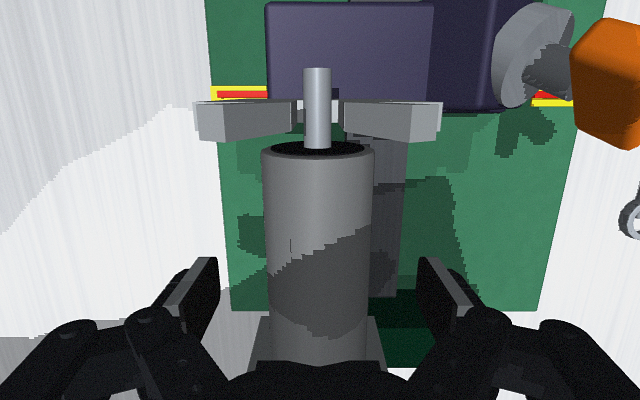

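View pics/s16.png

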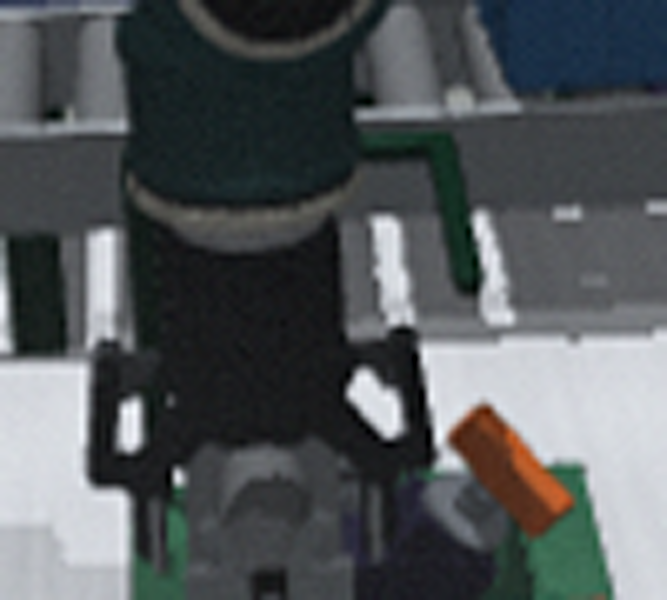

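Released and still seated. I'll retract straight up, then back away to the side so every camera has a clear view for checking.

```bash
python3 -m jog '[{"delta_pos":[0,0,-0.03],"rotation":[0,0,0],"claw":0},{"delta_pos":[0,0,-0.07],"rotation":[0,0,0],"claw":0},{"delta_pos":[0,0,-0.12],"rotation":[0,0,0],"claw":0},{"delta_pos":[0,0,-0.17],"rotation":[0,0,0],"claw":0},{"delta_pos":[-0.04,0,-0.2],"rotation":[0,0,0],"claw":0},{"delta_pos":[-0.09,0,-0.2],"rotation":[0,0,0],"claw":0},{"delta_pos":[-0.14,0,-0.2],"rotation":[0,0,0],"claw":0},{"delta_pos":[-0.19,0,-0.2],"rotation":[0,0,0],"claw":0},{"delta_pos":[-0.24,0,-0.2],"rotation":[0,0,0],"claw":0},{"delta_pos":[-0.28,0,-0.2],"rotation":[0,0,0],"claw":0},{"delta_pos":[-0.28,0,-0.2],"rotation":[0,0,0],"claw":0},{"delta_pos":[-0.28,0,-0.2],"rotation":[0,0,0],"claw":0}]'; python3 snap.py wrist w17; python3 snap.py side s17 240,360,110,230; python3 snap.py top t17 190,310,180,275;python3 ptr.py t17.npz|head -12
```

```text
time_s: 20.3
tool_pos: [422.2, -155.4, 296.3]
tool_rot: [2.226, 2.216, -0.001]
force: [-0.3, -0.5, -0.1]
finger_gap: 1.0
20.35 [-0.04  0.04  0.33  1.97 -0.01  1.14  0.29] [ 422.3 -155.1  296.4] [-1.1 -0.3 -0.3] [-0.   -0.02 -0.01] 1.0000084179109925
scale 5.0
20.4 [-0.04  0.04  0.33  1.97 -0.01  1.14  0.29] [ 422.3 -155.   296.4] [ 0.5  0.8 -0.5] [0.02 0.03 0.01] 1.0019855650822116
scale 6.315789473684211
20.45 [-0.04  0.04  0.33  1.97 -0.01  1.14  0.29] [ 422.3 -155.1  296.4] [ 0.4 -0.3  0.9] [-0.03  0.    0.01] 0.998590875840775
254 yel/red span [np.int64(236), np.int64(236)] []
255 yel/red span [np.int64(235), np.int64(237)] [233 234]
256 yel/red span [np.int64(233), np.int64(237)] [233 234]
257 yel/red span [np.int64(233), np.int64(237)] [233 234]
258 yel/red span [np.int64(233), np.int64(236)] [233 234]
259 yel/red span [np.int64(233), np.int64(236)] [233 234]
260 yel/red span [np.int64(233), np.int64(236)] [233 234]
261 yel/red span [np.int64(233), np.int64(236)] [233 234]
262 yel/red span [np.int64(233), np.int64(236)] [233 234]
263 yel/red span [np.int64(232), np.int64(236)] [233 234]
264 yel/red span [np.int64(232), np.int64(236)] []
265 yel/red span [np.int64(232), np.int64(236)] []
```

View pics/s17.png

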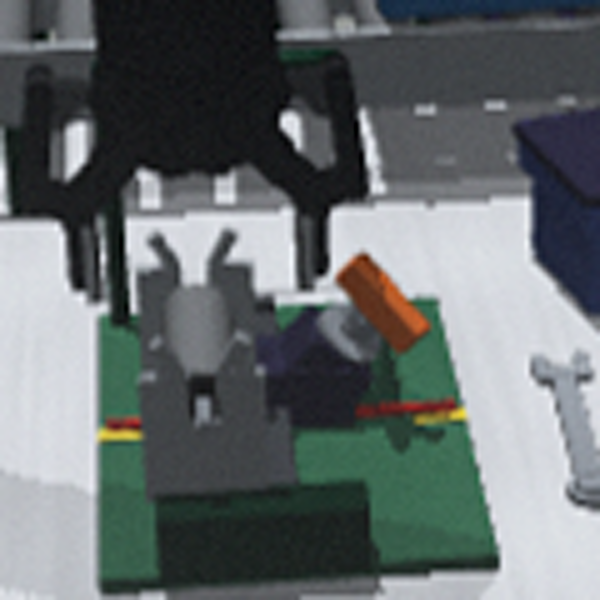

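View pics/t17.png

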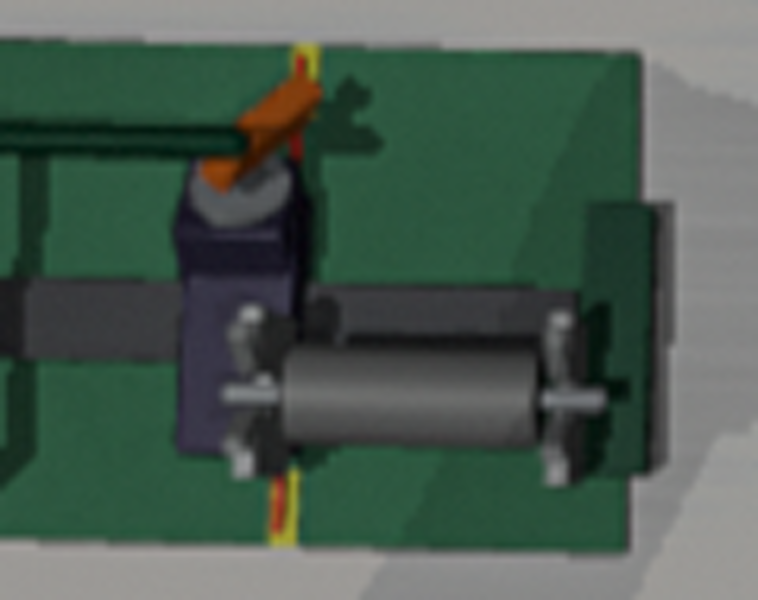

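View pics/w17.png

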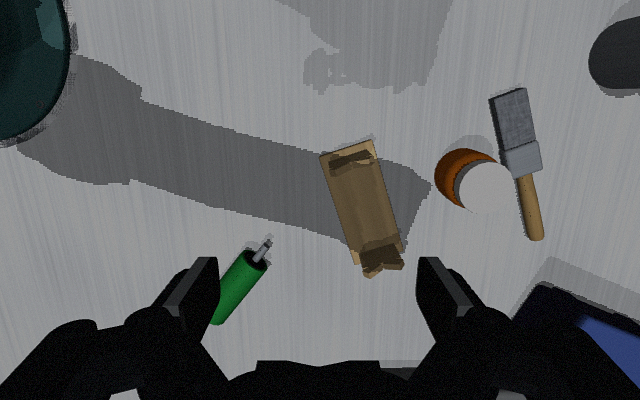

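```bash
python3 - <<'E'
from h import *
for n in("t6","t17"):
    t=dict(np.load(n+".npz"));im=t["img"].astype(float)
    red=(im[...,0]-im[...,1]).clip(0)
    for sl,x in((slice(257,263),-102),(slice(185,188),106)):
        r=red[sl,215:250].mean(0);u=np.arange(215,250);w=np.where(r>20,r,0)
        print(n,x,"red",(w*u).sum()/max(w.sum(),1),r[w>0].round(0),u[w>0])
t=dict(np.load("t17.npz"))
for v in (258,261): print(v,t["img"][v,229:241].tolist())
for v in (185,187): print(v,t["img"][v,232:246].tolist())
I=t["img"][246:270,222:248,::-1];cv2.imwrite("pics/t17b.png",cv2.resize(I,None,fx=20,fy=20,interpolation=cv2.INTER_NEAREST))
P=cloud(t);Q=np.stack([w2st(p) for p in P.reshape(-1,3)]).reshape(P.shape)
c=[237,243]
for u in(226,228,230,240,250,260,270,278,281,283): print(u,[Q[v,u].round(0).tolist() for v in range(239,245)])
E
```

```text
t6 -102 red 233.6731601731602 [ 50. 104.] [233 234]
t6 106 red 0.0 [] []
t17 -102 red 233.56636155606407 [63. 82.] [233 234]
t17 106 red 0.0 [] []
258 [[46, 89, 65], [42, 87, 64], [41, 87, 65], [87, 97, 62], [157, 106, 44], [152, 64, 48], [116, 100, 30], [148, 150, 52], [75, 97, 54], [41, 85, 64], [44, 88, 65], [45, 88, 65]]
261 [[43, 86, 63], [41, 87, 64], [42, 88, 65], [85, 89, 59], [151, 83, 36], [128, 54, 29], [122, 111, 36], [148, 149, 55], [68, 96, 59], [39, 84, 64], [43, 87, 64], [45, 86, 64]]
185 [[152, 151, 152], [152, 151, 151], [152, 152, 152], [151, 151, 153], [149, 150, 152], [149, 149, 152], [149, 149, 152], [150, 150, 152], [150, 151, 152], [150, 150, 150], [150, 151, 150], [151, 151, 150], [151, 151, 151], [150, 150, 150]]
187 [[63, 92, 74], [60, 87, 71], [56, 83, 69], [63, 87, 66], [105, 114, 63], [145, 141, 62], [155, 154, 65], [152, 152, 67], [117, 123, 70], [77, 95, 84], [74, 91, 82], [75, 91, 81], [74, 91, 81], [74, 91, 81]]
226 [[-40.0, 40.0, 55.0], [-42.0, 42.0, 48.0], [-48.0, 29.0, 107.0], [-50.0, 28.0, 110.0], [-53.0, 29.0, 107.0], [-55.0, 29.0, 103.0]]
228 [
[... 566 characters left out ...]
n, nan], [-44.0, -64.0, 126.0], [-46.0, -64.0, 127.0], [-49.0, -65.0, 126.0], [-52.0, -64.0, 125.0], [-54.0, -64.0, 121.0]]
270 [[-40.0, -90.0, 121.0], [-43.0, -90.0, 120.0], [-46.0, -90.0, 125.0], [-49.0, -91.0, 126.0], [-51.0, -91.0, 126.0], [-54.0, -91.0, 124.0]]
278 [[-41.0, -113.0, 141.0], [-43.0, -112.0, 131.0], [nan, nan, nan], [-47.0, -110.0, 110.0], [-50.0, -110.0, 108.0], [-53.0, -110.0, 111.0]]
281 [[-39.0, -116.0, 95.0], [-41.0, -116.0, 90.0], [-44.0, -116.0, 92.0], [-47.0, -118.0, 106.0], [-50.0, -118.0, 108.0], [-52.0, -118.0, 105.0]]
283 [[-37.0, -118.0, 56.0], [-39.0, -118.0, 54.0], [-42.0, -118.0, 53.0], [-47.0, -123.0, 110.0], [-50.0, -123.0, 106.0], [-52.0, -123.0, 107.0]]
```

View pics/t17b.png

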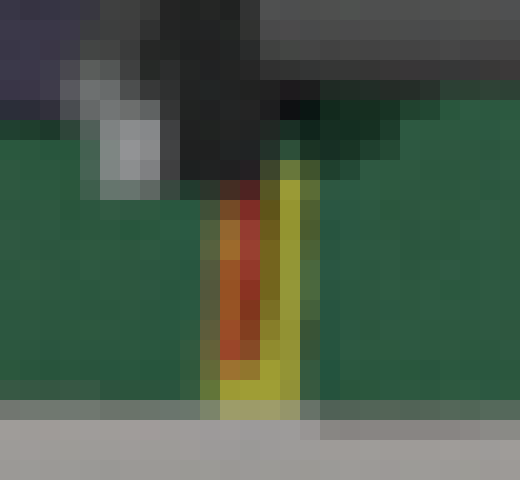

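```bash
python3 - <<'E'
from kfit import *
for n,b,box in(("w1",51,(280,345,155,240)),("w9",0.5,(290,340,145,245))):
    d=dict(np.load(n+".npz"));m=mask(d,box);m=cv2.morphologyEx(m,cv2.MORPH_OPEN,np.ones((5,5),np.uint8))
    best=max(((iou(d,m,corners(-.52,k,b,dx,dy)[1],[0,0]),k,dx,dy) for k in np.arange(-.4,2,.05) for dx in np.arange(-5,5,2) for dy in np.arange(-5,6,2)))
    print(n,[round(float(x),3) for x in best],"angle with stand-x reference",best[1]-.52)
E
```

```text
w1 [0.838, 1.55, -3.0, -1.0] angle with stand-x reference 1.0299999999999994
w9 [0.913, 0.55, -1.0, 1.0] angle with stand-x reference 0.029999999999999694
```

```bash
python3 -c "
from cell import arm,status
print(arm.hand_in(), status.sense()['time_s'])"
```

```text
the job is handed in; nothing more can be done
the job is handed in; nothing more can be done
```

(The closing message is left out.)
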